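# Load the splined tap holder into the bench tapping head

### The job

Draw the blanking pin out of the spindle of the bench tapping head and park it upright in the open notch at the head's side, hanging by its flange. Then take the splined tap holder out of its wooden block, turn it until its ribs mesh with the spindle's cross-shaped socket, and slide it fully home against the ejector spring, collar on the spindle face. Finish while still gripping the holder and pressing it home (the spring lifts it if you let go), and leave the hoof pick, the brick at the left and the loose horseshoe behind alone.

Things in the scene. Friction and masses are not known exactly. Their poses are not given: they have to be found in the camera images.
- tapping_head: grey round housing (92 mm across, rim 80 mm high) on a dark base plate 130x130x14 mm, bolted down. Origin: centre of the base's underside, on the spindle's axis; z up. A gear motor lies behind the spindle along +x (to x = 110 mm, 78 mm high); a flat steel bracket with the notch sticks out to -x (to x = -106 mm, 45 mm wide, 8 mm thick, top 80 mm high)
- notch (a point): parking place: point on the bracket's top face, 88 mm from the spindle's axis, 80 mm above the worktop, axes as the tapping head's. The notch is a slot 13 mm wide through the plate along x, closed 16 mm towards the spindle (+x), open at the outer end 18 mm away (-x). The pin is lowered or slid in and hangs by its flange, its origin 33 mm below this point
- socket (a point): centre of the spindle's upper face (steel disc 64 mm across, 90 mm above the worktop), z up. The socket is a cross of two slots 10 mm wide, 38 mm long along this frame's x and y, 26 mm deep, with a 10 mm square bore below. Any quarter turn is the same; starts at any yaw. The spindle can turn but is stiff (0.12 N m)
- pin: steel blanking pin, upright in the spindle's bore at the start. Origin: centre of its lower end, z up. Shank 9 mm diameter, 33 mm long; flange 22 mm diameter, 33 to 37 mm above the origin, rests on the spindle face; round knurled grip 15 mm diameter from 37 to 63 mm. 60 g. Lift it 33 mm to clear the bore
- tap_holder: steel, upright, any yaw. Origin: centre of its lower end, z up. From below: tapered pilot 8 mm diameter (0 to 22 mm); four ribs in a cross along x and y, 8 mm thick, 36 mm across (22 to 46, wedge-shaped ends from 18); collar 50 mm diameter (46 to 52); dark square body 28x28 mm, flats square to x and y, so in line with the ribs (52 to 96; grasp here); nut 23 mm diameter (to 104)
- seat (a point): centre of the underside of the tap holder's collar, 46 mm above the holder's origin; lies on socket when fully home. The ribs have 1 mm of play on each side in the socket, so the holder's yaw must match to about 0.05 rad (the wedge ends help a little); any quarter turn is the same. The holder weighs about 0.22 kg
- stand: wooden storage block 84x84x52 mm, fixed to the worktop, with a round hole 40 mm in diameter, right through, in which the tap holder hangs with its collar on the top face. Origin: centre of its underside. Keep the arm clear of the tall forge (0.4 m and more) that stands to the right, from x = 0.52 m on and y below -0.15 m, with a wooden-handled tool sticking out of its side
- ejector (a joint): travel of the spring ejector in the bore, m: 0 free, 0.012 when the holder is fully home. Its top is 34 mm below the spindle face when free; it pushes up with 4.6 N at first and 8.6 N at home, more than the holder weighs
- hoof_pick: hoof pick, blue handle, 154x43x18 mm, lying between the head and the block; leave it. Origin: centre of its underside
- half_brick: pale fire brick 62x112x52 mm, lying on the left; leave it. Origin: centre of its underside
- shoe_blank: loose horseshoe, 125x143x14 mm, lying behind; leave it. Origin: centre of its underside

How it is judged:
By the outcome, as a careful person would: the job done as asked, in the order asked, and still so for the second after the job is handed in, while the arm keeps its last pose, push and grip.
It also fails if it takes over 61 s, if anything falls off the work surface, if the arm or the gripper's body presses on something with over 40 N, if the wrist force passes 120 N, or if a joint passes its speed limit or range.

### The arm

A 6-joint arm with a two-finger parallel gripper is mounted at the origin on a cart in front of the work surface, level with it; the furniture and walls round the work are solid. World frame = base frame: x ahead of the robot, y to its left, z up, the work surface at z = 0. Lengths are in mm, angles in rad, forces in N, time in s.
With the tool pointing down it reaches from about 275 to 850 mm from the base axis. Payload 5.2 kg.
Tool frame: the origin (TCP) lies at the very end of the fingers, on their centre line; the grasp point (between the pads) lies 19 mm behind it (ctrl.hold_point_z is the distance from the TCP to the grasp point, in mm); z points along the fingers, y is the line along which they close (so a half turn about z gives the same grasp; the last joint's range is limited). The gripper opens to 85 mm and grips with 20 to 120 N. Pads are 22 mm wide; open, the fingers measure 114 mm over their backs; the gripper's body (76 mm by 85 mm) begins 54 mm behind the grasp point. The pads swing forward as they close: fully open they stand 13 mm farther back than shut.
Start: joints at [1.015, 0.259, 1.535, -0, 1.348, -0.203], TCP at [190.018, 516.138, 231.31] pointing down, gripper open.
Joint ranges: [-3.14, 3.14], [-0.91, 2.08], [0.19, 2.58], [-1.22, 4.36], [0.22, 2.71], [-3.12, 3.12]. Speed limits (rad/s): [2.57, 2.57, 3.14, 3.14, 3.14, 3.14].

### API

Orientations are given as a unit quaternion [w, x, y, z].
In Python, from workcell import status, optics, ticket, spotter, ctrl gives the robot as it stands. The module is installed in compiled form; this text tells all that it offers.
- The arm moves only by the tool arm_command, never from a script. Its argument "moves" is a list of rows, each an object with "hand": the opening, from -1 (shut) to 1 (fully open); "translation": the shift along the world's x, y, z in m, a list of three; "turn": the turn, a rotation vector about the world's x, y, z in rad, a list of three. In form: [{"hand": hand, "translation": [tx, ty, tz], "turn": [rx, ry, rz]}, ...]. A call has 1 to 10 rows; each row shifts and turns the commanded pose from where the row before left it; what a row does not reach is not made up. A row lasts 1/8 s, in which the tool goes at most 62.5 mm and 10.7 degrees, less where a joint would pass 70% of its speed; a pose out of reach is approached as far as the arm can. A call is refused whole if a number of a shift passes 0.0625 or a number of a turn 0.188, either way. A call with a gripper value outside its range is refused whole. The fingers move at their own pace and stop on an object; the grip force is fixed at half the most. Time passes only in rows, so rows that do not move let the fingers close. It gives the time, the measured TCP pose, the force, the opening and the grip force at its end, in the units of the state.
- status.read_state(): the state, without advancing time (a new reading comes with each control period).
- optics.camera(name): name is "side" or "top"; returns the picture (480x640x3 uint8, blue, green, red); there is no depth.
- optics.calibration(name): a dict with "fx", "fy", "cx", "cy" (pixels), "rvec" (rotation vector, rad) and "tvec" (3), from world to camera coordinates, as OpenCV has them. Camera axes: x right, y down, z forward; pixel columns grow to the right and rows downward; lengths in mm; the calibration is good to about 2 mm. A picture is of the moment at which its call begins. calibration takes no time and is no camera call.
- ticket.hand_in(): hands the job in; it is judged then, once.
Trained networks look in the newest picture that a camera, given by its name, has taken for a name from the list of things; names that differ only in an ending like _2 or _b are one class to them, and where a whole thing is asked for, a point or a joint stands for the part that bears it (a point fixed in the world has none). Each returns a list of dicts, best first, with "conf" (0 to 1); they miss things now and then, are a little off and sometimes report something else, mostly with a low value. They report only what shows in the picture. A call takes as long as a camera call.
- spotter.boxes_of(query, camera): "xy" ([column, row] in pixels, amid what is visible of it).
- spotter.spot_point(query, camera): "xy" ([column, row] in pixels: a listed point, or the origin of a listed thing).
The state is a dict: "time_s": time; "qpos": joint angles; "qd": joint speeds; "tau": joint torques, N m; "tcp_pos": TCP position; "orientation": TCP orientation; "contact_force": force on the tool from outside, world axes, zero at the start; "moment": the same for the moment, N m; "finger_gap": finger opening in mm; "grasp_force": force on a finger pad.
Only numpy, scipy, OpenCV 4.12 (cv2) and the standard library are available. Lean on these libraries where they do the work, as an engineer would, in place of code of your own. Each camera call takes 0.05 s, during which the arm holds its last target. There are 200 camera calls.

## Working session

There is one attempt and no reset: what is moved stays moved. The work goes in short steps, Python scripts to look and compute and a tool call to move; the robot and the scene stay as the last step left them, time stands still between calls to the robot, and variables do not carry over. Pictures are saved under pics/ and viewed, at most 10 in all, crops included, and the job is handed in when it is done.

Besides the shell and the picture viewer there is one more tool, called after "Emit:" in YAML: its name, and indented under it one key for each argument. arm_command: Moves the arm, as the interface text tells. Its arguments: {"type":"object","properties":{"moves":{"type":"array","items":{"type":"object","properties":{"hand":{"type":"number"},"translation":{"type":"array","items":{"type":"number"}},"turn":{"type":"array","items":{"type":"number"}}}}}},"required":["moves"]}

```bash
mkdir -p pics; cat > h.py <<'E'
import numpy as np, cv2
from workcell import status, optics, ticket, spotter, ctrl
def cam(n):
    c=optics.calibration(n); K=np.array([[c['fx'],0,c['cx']],[0,c['fy'],c['cy']],[0,0,1]],float)
    return K,np.array(c['rvec'],float).reshape(3),np.array(c['tvec'],float).reshape(3)
def at_z(n,xy,z):
    K,r,t=cam(n); R=cv2.Rodrigues(r)[0]; d=R.T@np.linalg.inv(K)@np.array([*xy,1.]); o=-R.T@t
    return o+d*(z-o[2])/d[2]
def proj(n,P):
    K,r,t=cam(n); return cv2.projectPoints(np.array(P,float).reshape(-1,1,3),r,t,K,None)[0][:,0]
E
python3 - <<'E'
from h import *
np.set_printoptions(precision=1,suppress=True)
for n in('top','side'):
    cv2.imwrite(f'pics/{n}0.png',optics.camera(n))
    K,r,t=cam(n); print(n,K[0,0],-cv2.Rodrigues(r)[0].T@t)
    for q,z in(('socket',90),('notch',80),('pin',57),('seat',52),('tap_holder',6),('tapping_head',0),('stand',0)):
        for d in spotter.spot_point(q,n)[:2]: print(q,np.array(d['xy']),round(d['conf'],2),at_z(n,d['xy'],z))
print(status.read_state())
E
```

```text
top 536.0895098123387 [ 540.6  247.1 1212.4]
socket [266.1 273.7] 0.77 [536.7 339.2  90. ]
notch [267.7 313.9] 0.78 [452.6 335.3  80. ]
pin [270.6 272. ] 0.43 [540.3 332.3  57. ]
seat [409.7 287.4] 0.96 [510.2  32.   52. ]
tap_holder [409.1 284. ] 0.76 [516.6  24.9   6. ]
tapping_head [271. 274.] 0.89 [535.8 335.5   0. ]
side 459.64123769559984 [ 432.  -393.2  630.2]
socket [283.4 210.5] 0.58 [539.7 324.1  90. ]
notch [239.7 215.9] 0.7 [455.1 339.5  80. ]
notch [414.6 284.5] 0.4 [716.7  86.1  80. ]
pin [284.4 218.4] 0.52 [543.5 341.1  57. ]
pin [419.9 284.2] 0.31 [737.9 104.7  57. ]
seat [300.6 343.9] 0.55 [511.8  33.5  52. ]
tap_holder [303.8 361.2] 0.65 [516.2  33.4   6. ]
tapping_head [285.6 240.1] 0.84 [543.5 339.9   0. ]
{'time_s': 0.8, 'qpos': array([ 1. ,  0.3,  1.5, -0. ,  1.3, -0.2]), 'qd': array([-0., -0.,  0.,  0.,  0.,  0.]), 'tau': array([ -0. , -44.6, -29.1,  -0. ,   0. ,  -0. ]), 'tcp_pos': array([190. , 516.1, 231.3]), 'orientation': array([0. , 0.2, 1. , 0. ]), 'contact_force': array([-0.4,  0.2,  1.3]), 'moment': array([-0. , -0. , -0.1]), 'grasp_force': 0.0, 'finger_gap': 85.2555975481422}
```

```bash
python3 - <<'E'
from h import *
a=cv2.imread('pics/top0.png')
l=cv2.resize(a[195:345,190:330],None,fx=4,fy=4,interpolation=cv2.INTER_CUBIC)
r=cv2.resize(a[255:325,375:445],None,fx=3.4,fy=3.4,interpolation=cv2.INTER_CUBIC)
m=np.zeros((600,800,3),np.uint8); m[:,:560]=l; m[:238,560:798]=r
cv2.imwrite('pics/top0c.png',m)
E
```

```text
(no output)
```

View pics/top0c.png

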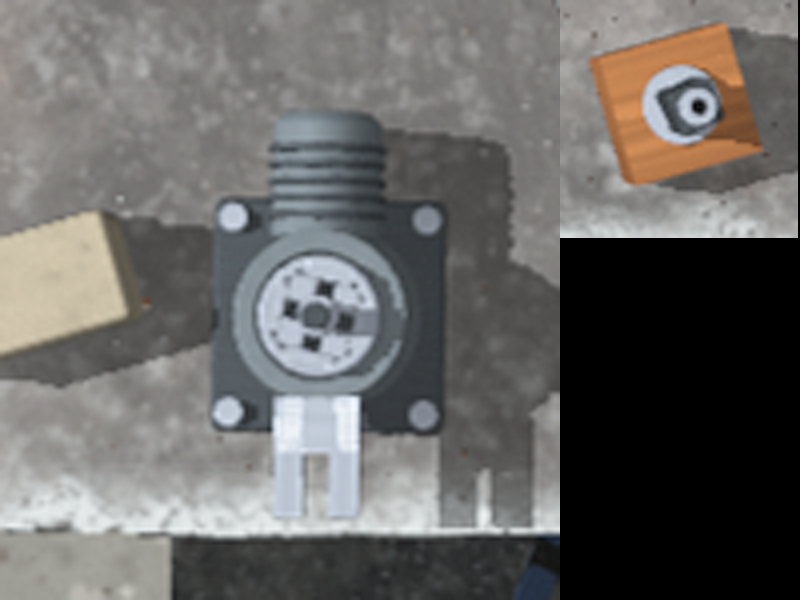

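View pics/side0.png

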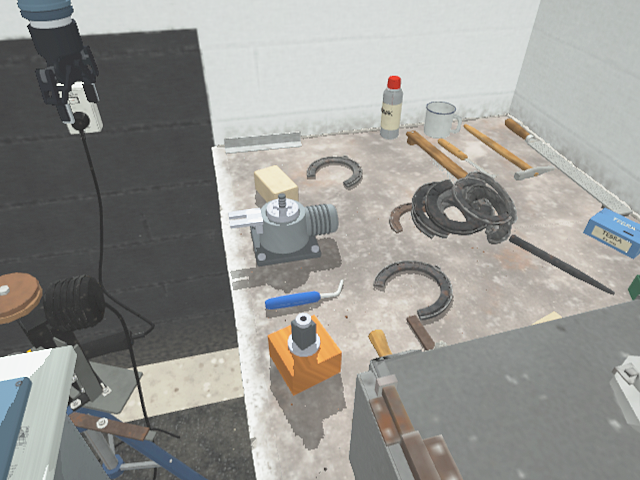

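View pics/top0.png

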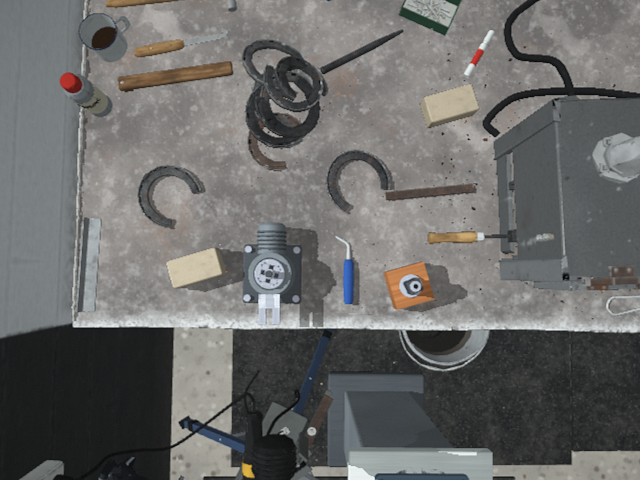

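The top view shows the spindle disc near (269,274) with its socket cross turned about 0.24 rad, and the bracket notch below it at (268,314). The holder in its block is near (410,286), the hoof pick near (347,270), and the brick near (194,268). The side view shows the same layout, with the disc and pin at (283,207) and the holder at (302,335). Next I'll measure more precisely.

```bash
python3 - <<'E'
from h import *
np.set_printoptions(precision=2,suppress=True)
def blob(im,box,thr,seed,inv=False):
    x0,y0,x1,y1=box; g=cv2.cvtColor(im,cv2.COLOR_BGR2GRAY)[y0:y1,x0:x1]
    g=cv2.resize(g,None,fx=8,fy=8,interpolation=cv2.INTER_CUBIC)
    m=((g<thr) if inv else (g>thr)).astype(np.uint8)
    n,l,s,c=cv2.connectedComponentsWithStats(m)
    p=(np.array(seed)-[x0,y0]+.5)*8-.5
    k=1+np.argmin([np.hypot(*(c[i]-p))+ (1e4 if s[i,4]<100 else 0) for i in range(1,n)])
    pts=cv2.findContours((l==k).astype(np.uint8),cv2.RETR_EXTERNAL,cv2.CHAIN_APPROX_NONE)[0][0][:,0]
    return (pts+.5)/8-.5+[x0,y0], s[k,4]/64
t=cv2.imread('pics/top0.png'); s=cv2.imread('pics/side0.png')
for n,im,box,seed in(('top',t,(245,250,295,292),(269,273)),('side',s,(255,190,320,240),(281,208))):
    for thr in(160,175,190):
        p,a=blob(im,box,thr,seed); W=np.array([at_z(n,q,90)[:2] for q in p]); h=cv2.convexHull(W.astype(np.float32))
        print(n,thr,a,cv2.minEnclosingCircle(h),cv2.fitEllipse(h))
b=np.array([[233,217],[427,221],[228,411],[423,414]]);b=(b+.5)/4-.5+[190,195]
B=np.array([at_z('top',q,20)[:2] for q in b]);print(B,B.mean(0),[np.arctan2(*(v[::-1])) for v in (B[0]-B[2],B[1]-B[3])],[np.arctan2(-v[0],v[1]) for v in (B[0]-B[1],B[2]-B[3])])
c=np.array([[326,288],[291,309],[345,321],[312,344]]);c=(c+.5)/4-.5+[190,195]
C=np.array([at_z('top',q,90)[:2] for q in c]);v=C[0]-C[3];w=C[1]-C[2];print(C,C.mean(0),np.arctan2(v[1],v[0]),np.arctan2(-w[0],w[1]))
# holder nut and stand corners
nut=(np.array([697,106])-[560,0]+.5)/3.4-.5+[375,255];print('nut',nut,at_z('top',nut,110))
col=(np.array([680,104])-[560,0]+.5)/3.4-.5+[375,255];print('collar',at_z('top',col,58))
st=(np.array([[592,60],[722,24],[763,152],[632,184]])-[560,0]+.5)/3.4-.5+[375,255];S=np.array([at_z('top',q,52) for q in st]);print(S,S.mean(0))
g=lambda im,x0,y0,x1,y1,f:cv2.resize(im[y0:y1,x0:x1],None,fx=f,fy=f,interpolation=cv2.INTER_CUBIC)
m=np.zeros((600,800,3),np.uint8);m[:400,:400]=g(t,393,268,433,308,10)[:400,:400];m[:400,400:]=g(s,276,305,326,355,8)
m[400:,:400]=g(s,220,190,320,240,4);m[400:,400:800]=g(t,219,250,319,300,4)
cv2.imwrite('pics/c1.png',m)
E
```

```text
top 160 451.03125 ((537.2255249023438, 333.5489807128906), 31.250213623046875) ((537.3215942382812, 333.3856506347656), (61.37310028076172, 62.03412628173828), 163.57574462890625)
top 175 387.0 ((537.1272583007812, 333.7255859375), 30.74471664428711) ((537.329345703125, 333.4817199707031), (60.506649017333984, 61.077964782714844), 157.3378143310547)Traceback (most recent call last):
  File "<stdin>", line 15, in <module>
  File "h.py", line 7, in at_z
    K,r,t=cam(n); R=cv2.Rodrigues(r)[0]; d=R.T@np.linalg.inv(K)@np.array([*xy,1.]); o=-R.T@t
          ~~~^^^
  File "h.py", line 4, in cam
    c=optics.calibration(n); K=np.array([[c['fx'],0,c['cx']],[0,c['fy'],c['cy']],[0,0,1]],float)
ValueError: time passes only in moves, steps and waits
```

```bash
sed -i 's/^def cam(n):/import functools\n@functools.lru_cache\ndef cam(n):/' h.py; cat > blob.py <<'E'
from h import *
def blob(im,box,thr,seed,inv=False):
    x0,y0,x1,y1=box; g=cv2.cvtColor(im,cv2.COLOR_BGR2GRAY)[y0:y1,x0:x1]
    g=cv2.resize(g,None,fx=8,fy=8,interpolation=cv2.INTER_CUBIC)
    m=((g<thr) if inv else (g>thr)).astype(np.uint8)
    n,l,s,c=cv2.connectedComponentsWithStats(m)
    p=(np.array(seed)-[x0,y0]+.5)*8-.5
    k=1+np.argmin([np.hypot(*(c[i]-p))+ (1e4 if s[i,4]<100 else 0) for i in range(1,n)])
    pts=cv2.findContours((l==k).astype(np.uint8),cv2.RETR_EXTERNAL,cv2.CHAIN_APPROX_NONE)[0][0][:,0]
    return (pts+.5)/8-.5+[x0,y0], s[k,4]/64
E
python3 - <<'E'
from blob import *
np.set_printoptions(precision=2,suppress=True)
t=cv2.imread('pics/top0.png'); s=cv2.imread('pics/side0.png')
for n,im,box,seed in(('top',t,(245,250,295,292),(269,273)),('side',s,(255,190,320,240),(281,208))):
    for thr in(160,175):
        p,a=blob(im,box,thr,seed); W=np.array([at_z(n,q,90)[:2] for q in p]); h=cv2.convexHull(W.astype(np.float32))
        print(n,thr,a,cv2.minEnclosingCircle(h),cv2.fitEllipse(h)[:2])
b=np.array([[233,217],[427,221],[228,411],[423,414]]);b=(b+.5)/4-.5+[190,195]
B=np.array([at_z('top',q,20)[:2] for q in b]);print(B,B.mean(0),[np.arctan2(*(v[::-1])) for v in (B[0]-B[2],B[1]-B[3])],[np.arctan2(-v[0],v[1]) for v in (B[0]-B[1],B[2]-B[3])])
c=np.array([[326,288],[291,309],[345,321],[312,344]]);c=(c+.5)/4-.5+[190,195]
C=np.array([at_z('top',q,90)[:2] for q in c]);v=C[0]-C[3];w=C[1]-C[2];print(C,C.mean(0),np.arctan2(v[1],v[0]),np.arctan2(-w[0],w[1]))
nut=(np.array([697,106])-[560,0]+.5)/3.4-.5+[375,255];print('nut',nut,at_z('top',nut,110))
col=(np.array([680,104])-[560,0]+.5)/3.4-.5+[375,255];print('collar',at_z('top',col,58))
st=(np.array([[592,60],[722,24],[763,152],[632,184]])-[560,0]+.5)/3.4-.5+[375,255];S=np.array([at_z('top',q,52) for q in st]);print(S,S.mean(0))
g=lambda im,x0,y0,x1,y1,f:cv2.resize(im[y0:y1,x0:x1],None,fx=f,fy=f,interpolation=cv2.INTER_CUBIC)
m=np.zeros((600,800,3),np.uint8);m[:400,:400]=g(t,393,268,433,308,10)[:400,:400];m[:400,400:]=g(s,276,305,326,355,8)
m[400:,:400]=g(s,220,190,320,240,4);m[400:,400:800]=g(t,219,250,319,300,4)
cv2.imwrite('pics/c1.png',m)
E
```

```text
top 160 451.03125 ((537.2255249023438, 333.5489807128906), 31.250213623046875) ((537.3215942382812, 333.3856506347656), (61.37310028076172, 62.03412628173828))
top 175 387.0 ((537.1272583007812, 333.7255859375), 30.74471664428711) ((537.329345703125, 333.4817199707031), (60.506649017333984, 61.077964782714844))
side 160 16.90625 ((536.3004150390625, 325.0283508300781), 9.610713958740234) ((535.7130126953125, 325.8175354003906), (14.154291152954102, 20.909931182861328))
side 175 294.71875 ((548.6929931640625, 325.2020263671875), 46.820186614990234) ((562.7918090820312, 327.85986328125), (47.69718551635742, 103.61930084228516))
[[591.12 386.31]
 [590.01 278.42]
 [483.76 387.16]
 [483.17 279.34]] [537.02 332.81] [np.float64(-0.007844247716183628), np.float64(-0.008605697781317237)] [np.float64(-0.010300015914179672), np.float64(-0.005448323658813505)]
[[551.54 328.92]
 [540.41 347.02]
 [534.44 318.74]
 [522.3  335.78]] [537.17 332.61] -0.2303807261317189 -0.20794763139704714
nut [414.94 285.82] [515.03  32.03 110.  ]
collar [514.97  32.64  58.  ]
[[542.15  87.48  52.  ]
 [565.87   4.67  52.  ]
 [485.03 -21.11  52.  ]
 [464.06  62.01  52.  ]] [514.28  33.26  52.  ]
```

View pics/c1.png

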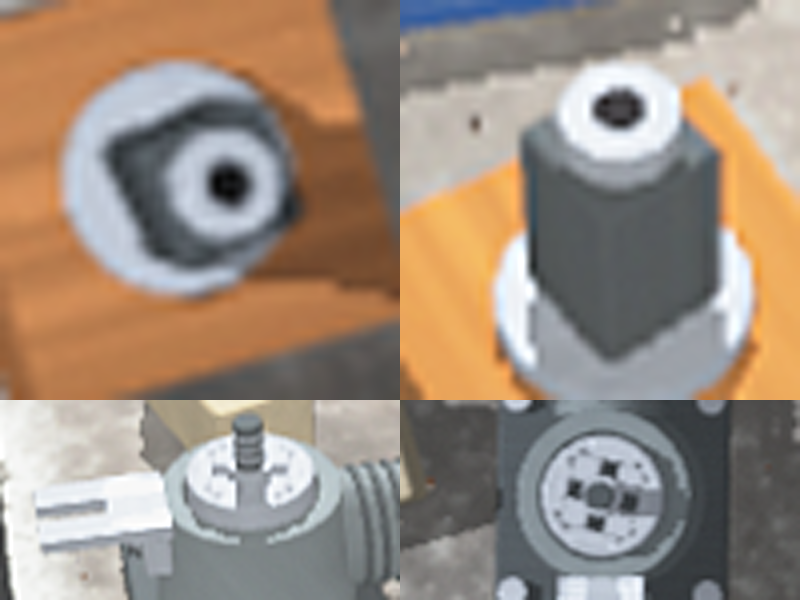

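The crop shows the holder's dark square body with a corner facing the side camera, so it is turned diagonally there. The nut is at about (415,286) in the top view. I'll get its yaw from the visible lower corners and cross-check positions in the side view.

```bash
python3 - <<'E'
from h import *
np.set_printoptions(precision=2,suppress=True)
f=lambda c,o,k,xy0:(np.array(c)-o+.5)/k-.5+xy0
S=lambda c:f(c,[400,0],8,[276,305])
for nm,c,z in(('nut',(620,108),110),('fl',(527,292),58),('ff',(612,361),58),('fr',(720,292),58)): print(nm,at_z('side',S(c),z))
P=lambda c:f(c,[0,400],4,[220,190])
print('pin',at_z('side',P((248,423)),120),'disc',at_z('side',P((250,482)),90))
# model overlays for yaw: project corner hypotheses
ctr=np.array([515,32.3])
ob={'side':S(np.array([(527,292),(612,361),(720,292)]))}
print(ob)
for yaw in np.arange(0,1.57,.1):
    q=np.array([[*(ctr+19.8*np.array([np.cos(yaw+np.pi/4+k*np.pi/2),np.sin(yaw+np.pi/4+k*np.pi/2)])),58] for k in range(4)])
    a=proj('side',q); b=(proj('top',q)-[393,268]+.5)*10-.5; b2=(proj('top',q+[0,0,44])-[393,268]+.5)*10-.5
    print(round(yaw,1),((a-[276,305]+.5)*8-.5).astype(int).tolist(),b.astype(int).tolist(),b2.astype(int).tolist())
E
```

```text
nut [516.74  34.47 110.  ]
fl [498.52  37.44  58.  ]
ff [510.93  18.26  58.  ]
fr [534.21  28.9   58.  ]
pin [539.14 333.1  120.  ] disc [537.5  325.92  90.  ]
{'side': array([[291.44, 341.06],
       [302.06, 349.69],
       [315.56, 341.06]])}
0.0 [[272, 225], [130, 252], [159, 371], [306, 342]] [[110, 110], [110, 241], [240, 242], [240, 112]] [[147, 113], [147, 249], [282, 250], [282, 114]]
0.1 [[264, 221], [125, 260], [168, 375], [311, 334]] [[104, 117], [117, 247], [246, 236], [233, 105]] [[140, 120], [154, 255], [289, 243], [275, 108]]
0.2 [[254, 218], [121, 267], [178, 378], [315, 326]] [[98, 124], [124, 253], [252, 228], [226, 100]] [[135, 127], [162, 261], [295, 235], [267, 102]]
0.3 [[244, 216], [117, 275], [188, 381], [318, 318]] [[93, 132], [132, 258], [257, 220], [218, 95]] [[130, 136], [170, 266], [299, 227], [259, 97]]
0.4 [[235, 214], [115, 284], [199, 383], [320, 309]] [[90, 141], [140, 262], [260, 212], [209, 91]] [[126, 144], [179, 270], [303, 218], [250, 93]]
0.5 [[224, 213], [113, 292], [209, 384], [321, 301]] [[87, 149], [149, 265], [263, 203], [201, 88]] [[123,
[... 827 characters left out ...]
, 252]] [[87, 204], [204, 265], [262, 148], [146, 88]] [[124, 210], [244, 273], [306, 153], [185, 90]]
1.2 [[157, 230], [131, 349], [279, 366], [300, 246]] [[91, 213], [212, 261], [259, 140], [138, 91]] [[127, 219], [253, 270], [302, 144], [176, 93]]
1.3 [[149, 235], [138, 356], [287, 360], [294, 239]] [[95, 221], [220, 257], [255, 132], [130, 95]] [[131, 228], [262, 266], [298, 135], [167, 97]]
1.4 [[141, 241], [145, 362], [295, 354], [286, 233]] [[100, 229], [228, 252], [250, 124], [122, 100]] [[136, 236], [270, 261], [293, 127], [159, 102]]
1.5 [[135, 247], [153, 367], [301, 347], [278, 228]] [[105, 236], [235, 247], [244, 116], [115, 106]] [[142, 244], [278, 255], [287, 119], [152, 108]]
```

```bash
cat > st.py <<'E'
from h import *
from scipy.spatial.transform import Rotation as Ro
np.set_printoptions(precision=4,suppress=True)
s=status.read_state();q=s['orientation'];R=Ro.from_quat([q[1],q[2],q[3],q[0]]).as_matrix()
print('t',s['time_s'],s['tcp_pos'],'yaw of tool y vs world y',np.arctan2(-R[0,1],R[1,1]),'tilt',R[:2,2],'F',s['contact_force'],'M',s['moment'],'gap',s['finger_gap'],'gf',s['grasp_force'],'q',s['qpos'])
E
python3 st.py
```

```text
t 0.8 [190.0445 516.1426 231.3426] yaw of tool y vs world y -0.3528240117178134 tilt [0.0001 0.    ] F [-0.3514  0.1933  1.3144] M [-0.0279 -0.0309 -0.0543] gap 85.2555975481422 gf 0.0 q [ 1.0152  0.2586  1.535  -0.      1.348  -0.2028]
```

Emit:
arm_command:
  moves:
    - {"hand": 1,"translation": [0.0435,-0.023,0],"turn": [0,0,0]}
    - {"hand": 1,"translation": [0.0435,-0.023,0],"turn": [0,0,0]}
    - {"hand": 1,"translation": [0.0435,-0.023,0],"turn": [0,0,0]}
    - {"hand": 1,"translation": [0.0435,-0.023,0],"turn": [0,0,0]}
    - {"hand": 1,"translation": [0.0435,-0.023,0],"turn": [0,0,0]}
    - {"hand": 1,"translation": [0.0435,-0.023,0],"turn": [0,0,0]}
    - {"hand": 1,"translation": [0.0435,-0.023,0],"turn": [0,0,0]}
    - {"hand": 1,"translation": [0.0425,-0.022,0],"turn": [0,0,0]}

```text
time_s: 1.8
tcp_pos: [538.4, 332.2, 231.3]
orientation: [0.0, 0.176, 0.984, 0.0]
contact_force: [0.3, 0.3, 0.3]
finger_gap: 85.7
grasp_force: 0.0
```

```bash
python3 st.py
```

```text
t 1.8 [538.4339 332.2009 231.2999] yaw of tool y vs world y -0.3530034966114045 tilt [0.0001 0.0001] F [0.2766 0.2526 0.2971] M [ 0.0451 -0.0205 -0.0623] gap 85.69524689749102 gf 0.0 q [ 0.3767  0.4076  1.3221  0.0001  1.4118 -0.8411]
```

Emit:
arm_command:
  moves:
    - {"hand": 1,"translation": [-0.001,0.0008,-0.03],"turn": [0,0,0.1765]}
    - {"hand": 1,"translation": [0,0,-0.04],"turn": [0,0,0.1765]}
    - {"hand": 1,"translation": [0,0,-0.03],"turn": [0,0,0]}
    - {"hand": 1,"translation": [0,0,-0.02],"turn": [0,0,0]}
    - {"hand": 1,"translation": [0,0,-0.012],"turn": [0,0,0]}
    - {"hand": 1,"translation": [0,0,0],"turn": [0,0,0]}

```text
time_s: 2.55
tcp_pos: [535.6, 333.8, 98.6]
orientation: [-0.001, -0.0, 1.0, -0.0]
contact_force: [0.1, 0.3, 1.0]
finger_gap: 85.1
grasp_force: 0.0
```

```bash
python3 - <<'E'
from h import *
t=optics.camera('top');s=optics.camera('side')
cv2.imwrite('pics/t1.png',t);cv2.imwrite('pics/s1.png',s)
g=lambda im,x0,y0,x1,y1,f:cv2.resize(im[y0:y1,x0:x1],None,fx=f,fy=f,interpolation=cv2.INTER_CUBIC)
cv2.imwrite('pics/c2.png',np.hstack([g(t,225,230,325,330,4),g(s,230,150,330,250,4)]))
E
python3 st.py
```

```text
t 2.65 [536.5865 334.1929 100.1805] yaw of tool y vs world y 0.00024273704708616684 tilt [0.0013 0.0005] F [ 0.4728 -0.2827 -0.2218] M [ 0.0019 -0.0129 -0.0484] gap 85.44637113612805 gf 0.0 q [ 0.3809  0.5098  1.4951 -0.      1.1352 -1.1902]
```

View pics/c2.png

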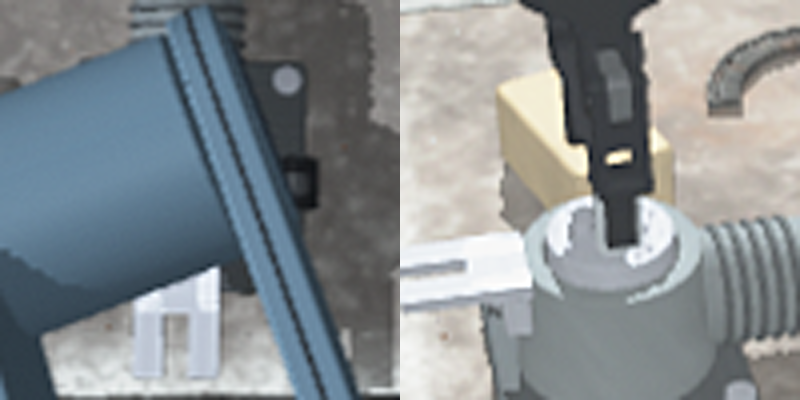

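The arm hides the spindle from above. From the side, the fingers straddle the pin just above the face. I'll close on it now.

Emit:
arm_command:
  moves:
    - {"hand": 1,"translation": [0.0005,-0.001,-0.001],"turn": [0,0,0]}
    - {"hand": -1,"translation": [0,0,0],"turn": [0,0,0]}
    - {"hand": -1,"translation": [0,0,0],"turn": [0,0,0]}
    - {"hand": -1,"translation": [0,0,0],"turn": [0,0,0]}
    - {"hand": -1,"translation": [0,0,0],"turn": [0,0,0]}
    - {"hand": -1,"translation": [0,0,0],"turn": [0,0,0]}
    - {"hand": -1,"translation": [0,0,0],"turn": [0,0,0]}

```text
time_s: 3.52
tcp_pos: [536.6, 333.2, 98.5]
orientation: [0.0, -0.0, 1.0, 0.0]
contact_force: [-1.1, 1.6, 2.0]
finger_gap: 12.8
grasp_force: 58.5
```

```bash
python3 st.py
```

```text
t 3.525 [536.6148 333.1534  98.5277] yaw of tool y vs world y 0.00016886531827196163 tilt [0.0003 0.0004] F [-1.059   1.5667  1.9649] M [ 0.2178  0.1113 -0.0048] gap 12.798103081068776 gf 58.4646999835968 q [ 0.3791  0.5112  1.4974  0.0003  1.1326 -1.192 ]
```

Emit:
arm_command:
  moves:
    - {"hand": -1,"translation": [0,0,0.01],"turn": [0,0,0]}
    - {"hand": -1,"translation": [0,0,0.02],"turn": [0,0,0]}
    - {"hand": -1,"translation": [0,0,0.02],"turn": [0,0,0]}
    - {"hand": -1,"translation": [0,0,0],"turn": [0,0,0]}
    - {"hand": -1,"translation": [-0.03,0,0],"turn": [0,0,0]}
    - {"hand": -1,"translation": [-0.03,0,0],"turn": [0,0,0]}
    - {"hand": -1,"translation": [-0.028,0.0005,0],"turn": [0,0,0]}
    - {"hand": -1,"translation": [0,0,0],"turn": [0,0,0]}
    - {"hand": -1,"translation": [0,0,0],"turn": [0,0,0]}

```text
time_s: 4.65
tcp_pos: [449.0, 333.4, 148.1]
orientation: [0.0, -0.0, 1.0, -0.0]
contact_force: [1.1, 0.2, -0.1]
finger_gap: 12.4
grasp_force: 58.7
```

```bash
python3 - <<'E'
from h import *
t=optics.camera('top');s=optics.camera('side')
cv2.imwrite('pics/t2.png',t);cv2.imwrite('pics/s2.png',s)
g=lambda im,x0,y0,x1,y1,f:cv2.resize(im[y0:y1,x0:x1],None,fx=f,fy=f,interpolation=cv2.INTER_CUBIC)
cv2.imwrite('pics/c3.png',np.hstack([g(t,225,230,325,330,4),g(s,210,160,310,260,4)]))
E
python3 st.py
```

```text
t 4.75 [449.4298 333.3373 148.0927] yaw of tool y vs world y -0.00026416405278449737 tilt [ 0.0004 -0.0001] F [ 0.3724  0.5157 -0.4279] M [-0.0255  0.0118 -0.0287] gap 12.821757286493744 gf 58.693369030952454 q [ 0.439   0.3441  1.63   -0.0003  1.1673 -1.1314]
```

View pics/c3.png

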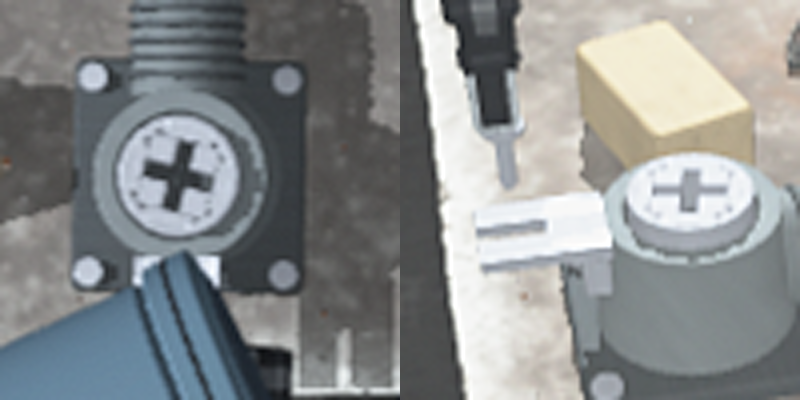

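The pin hangs upright above the slot, and the cross socket is now clear in the top view at about (269.5,274). Next I'll measure the socket yaw, its centre, and the slot's y.

```bash
cat > cross.py <<'E'
from blob import *
import sys
np.set_printoptions(precision=4,suppress=True)
im=cv2.imread(sys.argv[1])
g=cv2.cvtColor(im,cv2.COLOR_BGR2GRAY).astype(float)
c=np.array([537.2,333.])
xs=np.arange(-24,24.1,.5);X,Y=np.meshgrid(xs,xs,indexing='ij')
for it in range(1):
    px=proj('top',np.c_[c[0]+X.ravel(),c[1]+Y.ravel(),np.full(X.size,90.)]).astype(np.float32)
    v=cv2.remap(g.astype(np.float32),px[:,0].reshape(X.shape),px[:,1].reshape(X.shape),cv2.INTER_CUBIC)
d=np.clip((190-v)/120,0,1)
from scipy.optimize import minimize
from scipy.ndimage import gaussian_filter
def model(p):
    x=X-p[0];y=Y-p[1];a=np.cos(p[2])*x+np.sin(p[2])*y;b=-np.sin(p[2])*x+np.cos(p[2])*y
    m=((abs(a)<19)&(abs(b)<5))|((abs(b)<19)&(abs(a)<5))
    return gaussian_filter(m.astype(float),1.6)
w=np.hypot(X,Y)<22
def cost(p):
    m=model(p)[w];A=np.c_[m,np.ones(m.size)];r=np.linalg.lstsq(A,v[w],rcond=None);return r[1][0]
best=min((minimize(cost,[dx,dy,a],method='Nelder-Mead',options=dict(initial_simplex=np.array([[dx,dy,a],[dx+1.5,dy,a],[dx,dy+1.5,a],[dx,dy,a+.12]]))) for a in(-.35,-.2,-.1) for dx in(-.5,.5) for dy in(-.5,.5)),key=lambda r:r.fun)
print('centre',c+best.x[:2],'yaw',best.x[2],best.fun)
E
python3 cross.py pics/t2.png; python3 - <<'E'
from blob import *
t=cv2.imread('pics/top0.png');g=cv2.cvtColor(t,cv2.COLOR_BGR2GRAY).astype(np.float32)
ys=np.arange(305,362,.5)
for x in(440,445,450,455,460,475,490):
    px=proj('top',np.c_[np.full(ys.size,x),ys,np.full(ys.size,80.)]).astype(np.float32)
    v=cv2.remap(g,px[:,0:1],px[:,1:2],cv2.INTER_LINEAR)[:,0]
    b=v>175; e=ys[:-1][np.diff(b.astype(int))!=0]; print(x,e)
E
```

```text
centre [537.1722 332.8797] yaw -0.24001599175884297 952195.4809137536
440 [306. 311.]
445 [311.5 337.  340. ]
450 [311.5 327.5 340. ]
455 [311.5 327.  341.5 355. ]
460 [311.5 326.5 341.5 355. ]
475 [311.5 356.5]
490 [311.5 355. ]
```

Emit:
arm_command:
  moves:
    - {"hand": -1,"translation": [0,0.0005,-0.02],"turn": [0,0,0]}
    - {"hand": -1,"translation": [0,0,-0.012],"turn": [0,0,0]}
    - {"hand": -1,"translation": [0,0,-0.012],"turn": [0,0,0]}
    - {"hand": -1,"translation": [0,0,-0.008],"turn": [0,0,0]}
    - {"hand": -1,"translation": [0,0,-0.005],"turn": [0,0,0]}
    - {"hand": -1,"translation": [0,0,-0.001],"turn": [0,0,0]}
    - {"hand": -1,"translation": [0,0,0],"turn": [0,0,0]}

```text
time_s: 5.62
tcp_pos: [448.7, 334.1, 90.6]
orientation: [0.0, -0.0, 1.0, 0.0]
contact_force: [-0.0, -0.3, 0.0]
finger_gap: 12.6
grasp_force: 58.7
```

Emit:
arm_command:
  moves:
    - {"hand": -1,"translation": [0,0,-0.001],"turn": [0,0,0]}
    - {"hand": -1,"translation": [0,0,-0.0008],"turn": [0,0,0]}
    - {"hand": -1,"translation": [0,0,0],"turn": [0,0,0]}

```text
time_s: 6.0
tcp_pos: [448.6, 334.0, 88.6]
orientation: [0.0, -0.0, 1.0, 0.0]
contact_force: [0.1, -0.1, -0.1]
finger_gap: 12.9
grasp_force: 58.7
```

Emit:
arm_command:
  moves:
    - {"hand": -1,"translation": [0,0,-0.0006],"turn": [0,0,0]}
    - {"hand": -1,"translation": [0,0,0],"turn": [0,0,0]}
    - {"hand": -1,"translation": [0,0,0],"turn": [0,0,0]}

```text
time_s: 6.38
tcp_pos: [448.7, 334.0, 88.5]
orientation: [0.0, -0.0, 1.0, 0.0]
contact_force: [-2.1, -1.1, 5.1]
finger_gap: 12.6
grasp_force: 59.3
```

Emit:
arm_command:
  moves:
    - {"hand": -0.3,"translation": [0,0,0],"turn": [0,0,0]}
    - {"hand": 0.2,"translation": [0,0,0],"turn": [0,0,0]}
    - {"hand": 1,"translation": [0,0,0],"turn": [0,0,0]}
    - {"hand": 1,"translation": [0,0,0],"turn": [0,0,0]}
    - {"hand": 1,"translation": [0,0,0.015],"turn": [0,0,0]}
    - {"hand": 1,"translation": [0,0,0.03],"turn": [0,0,0]}
    - {"hand": 1,"translation": [0,0,0.04],"turn": [0,0,0]}

```text
time_s: 7.25
tcp_pos: [448.1, 333.7, 174.0]
orientation: [-0.001, -0.0, 1.0, -0.0]
contact_force: [0.2, -0.3, -0.5]
finger_gap: 85.5
grasp_force: 0.0
```

Emit:
arm_command:
  moves:
    - {"hand": 1,"translation": [0.011,-0.0502,0],"turn": [0,0,0.1]}
    - {"hand": 1,"translation": [0.011,-0.0502,0],"turn": [0,0,0.1]}
    - {"hand": 1,"translation": [0.011,-0.0502,0],"turn": [0,0,0.1]}
    - {"hand": 1,"translation": [0.011,-0.0502,0],"turn": [0,0,0.1]}
    - {"hand": 1,"translation": [0.011,-0.0502,0],"turn": [0,0,0.1]}
    - {"hand": 1,"translation": [0.011,-0.0502,0],"turn": [0,0,0]}
    - {"hand": 1,"translation": [0,0,0],"turn": [0,0,0]}
    - {"hand": 1,"translation": [0,0,0],"turn": [0,0,0]}

```text
time_s: 8.25
tcp_pos: [514.5, 32.8, 173.6]
orientation: [0.0, -0.247, 0.969, 0.0]
contact_force: [-0.6, -0.3, -0.4]
finger_gap: 85.6
grasp_force: 0.0
```

```bash
python3 st.py; python3 - <<'E'
from h import *
t=optics.camera('top');s=optics.camera('side')
cv2.imwrite('pics/t3.png',t);cv2.imwrite('pics/s3.png',s)
g=lambda im,x0,y0,x1,y1,f:cv2.resize(im[y0:y1,x0:x1],None,fx=f,fy=f,interpolation=cv2.INTER_CUBIC)
cv2.imwrite('pics/c4.png',np.hstack([g(t,225,250,325,350,4),g(s,210,160,310,260,4)]))
E
python3 cross.py pics/t3.png
```

```text
t 8.25 [514.5408  32.838  173.5816] yaw of tool y vs world y 0.49914091077103645 tilt [0.0006 0.0004] F [-0.575  -0.2803 -0.3621] M [0.0376 0.0796 0.007 ] gap 85.55434675845702 gf 0.0 q [-0.1532  0.2444  1.7026  0.0005  1.1941 -2.2233]
centre [537.1631 332.881 ] yaw -0.2397112621942737 934806.7155748527
```

View pics/c4.png

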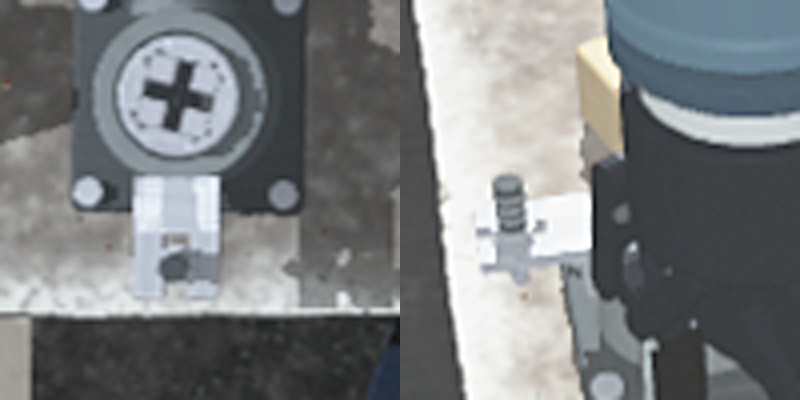

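The pin is upright in the notch and hanging by its flange. Now I'll grasp the holder.

Emit:
arm_command:
  moves:
    - {"hand": 1,"translation": [0.0005,0,-0.04],"turn": [0,0,0]}
    - {"hand": 1,"translation": [0,0,-0.035],"turn": [0,0,0]}
    - {"hand": 1,"translation": [0,0,-0.02],"turn": [0,0,0]}
    - {"hand": 1,"translation": [0,0,-0.0105],"turn": [0,0,0]}
    - {"hand": 1,"translation": [0,0,0],"turn": [0,0,0]}
    - {"hand": 1,"translation": [0,0,0],"turn": [0,0,0]}

```text
time_s: 9.1
tcp_pos: [515.8, 33.0, 68.3]
orientation: [0.001, -0.248, 0.969, -0.0]
contact_force: [-0.3, 0.2, 0.8]
finger_gap: 85.0
grasp_force: 0.0
```

Emit:
arm_command:
  moves:
    - {"hand": -1,"translation": [0,0,0],"turn": [0,0,0]}
    - {"hand": -1,"translation": [0,0,0],"turn": [0,0,0]}
    - {"hand": -1,"translation": [0,0,0],"turn": [0,0,0]}
    - {"hand": -1,"translation": [0,0,0],"turn": [0,0,0]}
    - {"hand": -1,"translation": [0,0,0],"turn": [0,0,0]}

```text
time_s: 9.72
tcp_pos: [515.4, 32.6, 67.9]
orientation: [0.0, -0.247, 0.969, -0.0]
contact_force: [-0.9, 0.6, 5.5]
finger_gap: 27.5
grasp_force: 58.0
```

```bash
python3 st.py
```

```text
t 9.725 [515.3611  32.6094  67.9395] yaw of tool y vs world y 0.50008588836806 tilt [ 0.0009 -0.0002] F [-0.9228  0.5784  5.4915] M [ 0.0288  0.2678 -0.0183] gap 27.506334256306882 gf 58.00879997201264 q [-0.153   0.3706  1.8241 -0.      0.946  -2.2239]
```

Emit:
arm_command:
  moves:
    - {"hand": -1,"translation": [0,0,0.01],"turn": [0,0,0]}
    - {"hand": -1,"translation": [0,0,0.03],"turn": [0,0,0]}
    - {"hand": -1,"translation": [0,0,0.035],"turn": [0,0,0]}
    - {"hand": -1,"translation": [0,0,0.035],"turn": [0,0,0]}
    - {"hand": -1,"translation": [0,0,0],"turn": [0,0,0]}

```text
time_s: 10.35
tcp_pos: [516.8, 32.5, 180.2]
orientation: [0.003, -0.248, 0.969, -0.001]
contact_force: [-0.2, 0.9, -2.0]
finger_gap: 27.5
grasp_force: 58.5
```

Emit:
arm_command:
  moves:
    - {"hand": -1,"translation": [0.0022,0.02,0],"turn": [0,0,-0.08]}
    - {"hand": -1,"translation": [0.0022,0.035,0],"turn": [0,0,-0.1]}
    - {"hand": -1,"translation": [0.0022,0.045,0],"turn": [0,0,-0.12]}
    - {"hand": -1,"translation": [0.0022,0.045,0],"turn": [0,0,-0.12]}
    - {"hand": -1,"translation": [0.0022,0.045,0],"turn": [0,0,-0.12]}
    - {"hand": -1,"translation": [0.0022,0.045,0],"turn": [0,0,-0.1]}
    - {"hand": -1,"translation": [0.0022,0.035,0],"turn": [0,0,-0.06]}
    - {"hand": -1,"translation": [0.0034,0.02,0],"turn": [0,0,-0.04]}
    - {"hand": -1,"translation": [0.0028,0.0102,0],"turn": [0,0,0]}
    - {"hand": -1,"translation": [0,0,0],"turn": [0,0,0]}

```text
time_s: 11.6
tcp_pos: [536.2, 332.9, 176.2]
orientation: [-0.001, 0.119, 0.993, -0.001]
contact_force: [-0.7, -0.3, -1.8]
finger_gap: 27.6
grasp_force: 58.5
```

```bash
python3 st.py; python3 - <<'E'
from h import *
s=optics.camera('side');cv2.imwrite('pics/s4.png',s)
g=lambda im,x0,y0,x1,y1,f:cv2.resize(im[y0:y1,x0:x1],None,fx=f,fy=f,interpolation=cv2.INTER_CUBIC)
cv2.imwrite('pics/c5.png',g(s,230,140,330,240,6))
E
```

```text
t 11.6 [536.233  332.8895 176.1893] yaw of tool y vs world y -0.23836845117612696 tilt [-0.0017 -0.0009] F [-0.737  -0.2666 -1.8113] M [-0.0505 -0.0361  0.0205] gap 27.622619360935676 gf 58.48877459065989 q [ 0.3792  0.4424  1.4051 -0.0002  1.296  -0.9532]
```

View pics/c5.png

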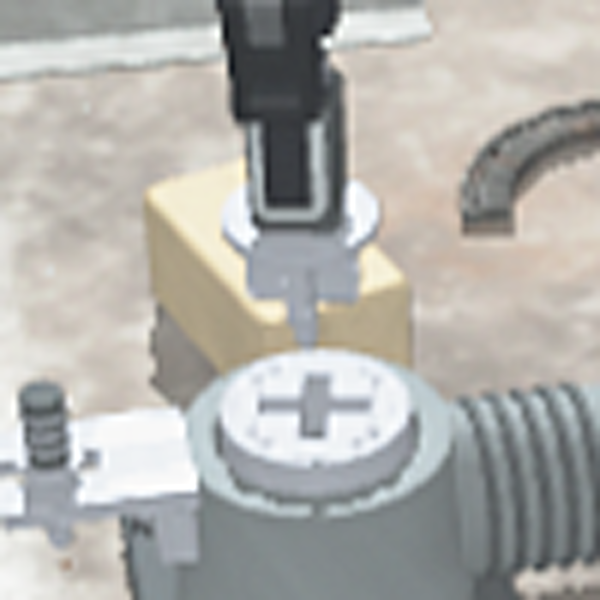

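Emit:
arm_command:
  moves:
    - {"hand": -1,"translation": [0.0003,0,-0.01],"turn": [0,0,0]}
    - {"hand": -1,"translation": [0,0,-0.01],"turn": [0,0,0]}
    - {"hand": -1,"translation": [0,0,-0.008],"turn": [0,0,0]}
    - {"hand": -1,"translation": [0,0,-0.006],"turn": [0,0,0]}
    - {"hand": -1,"translation": [0,0,-0.004],"turn": [0,0,0]}
    - {"hand": -1,"translation": [0,0,0],"turn": [0,0,0]}
    - {"hand": -1,"translation": [0,0,0],"turn": [0,0,0]}

```text
time_s: 12.52
tcp_pos: [537.1, 333.1, 139.7]
orientation: [0.0, 0.12, 0.993, 0.0]
contact_force: [0.0, 0.6, -1.8]
finger_gap: 27.9
grasp_force: 58.5
```

```bash
python3 st.py
```

```text
t 12.525 [537.0915 333.098  139.7209] yaw of tool y vs world y -0.23969265846781235 tilt [0.0005 0.0003] F [ 0.0188  0.5888 -1.8084] M [ 0.0132  0.0174 -0.0303] gap 27.89678196855543 gf 58.487700435798615 q [ 0.3789  0.4723  1.4513  0.      1.2173 -0.9522]
```

Pilot in, free of contact. Lower the ribs gently.

Emit:
arm_command:
  moves:
    - {"hand": -1,"translation": [0,0,-0.004],"turn": [0,0,0]}
    - {"hand": -1,"translation": [0,0,-0.003],"turn": [0,0,0]}
    - {"hand": -1,"translation": [0,0,-0.003],"turn": [0,0,0]}
    - {"hand": -1,"translation": [0,0,-0.002],"turn": [0,0,0]}
    - {"hand": -1,"translation": [0,0,-0.001],"turn": [0,0,0]}
    - {"hand": -1,"translation": [0,0,0],"turn": [0,0,0]}

```text
time_s: 13.28
tcp_pos: [537.5, 333.9, 126.7]
orientation: [0.001, 0.12, 0.993, 0.001]
contact_force: [1.6, 4.3, -0.4]
finger_gap: 27.7
grasp_force: 58.0
```

```bash
python3 st.py
```

```text
t 13.275 [537.4742 333.8651 126.7032] yaw of tool y vs world y -0.2397117772958574 tilt [0.0016 0.0017] F [ 1.6207  4.2529 -0.406 ] M [ 0.9699 -0.2923  0.0888] gap 27.708838553657415 gf 57.9647761490196 q [ 0.3792  0.4844  1.466   0.0011  1.1891 -0.9523]
```

Ribs are in and being pushed toward +y; I'll follow that and go on.

Emit:
arm_command:
  moves:
    - {"hand": -1,"translation": [0.0003,0.0008,0],"turn": [0,0,0]}
    - {"hand": -1,"translation": [0,0,-0.003],"turn": [0,0,0]}
    - {"hand": -1,"translation": [0,0,-0.003],"turn": [0,0,0]}
    - {"hand": -1,"translation": [0,0,-0.003],"turn": [0,0,0]}
    - {"hand": -1,"translation": [0,0,0],"turn": [0,0,0]}

```text
time_s: 13.9
tcp_pos: [537.5, 334.1, 117.3]
orientation: [0.0, 0.12, 0.993, 0.0]
contact_force: [1.4, 4.5, -0.2]
finger_gap: 27.9
grasp_force: 57.8
```

```bash
python3 st.py
```

```text
t 13.9 [537.4968 334.0917 117.3453] yaw of tool y vs world y -0.23975835741413054 tilt [0.0007 0.0007] F [ 1.3796  4.5036 -0.157 ] M [ 1.1097 -0.313   0.1105] gap 27.854426537469486 gf 57.82504665898159 q [ 0.3799  0.4943  1.4746  0.0004  1.1718 -0.9513]
```

Emit:
arm_command:
  moves:
    - {"hand": -1,"translation": [0.0003,0.0008,-0.001],"turn": [0,0,0]}
    - {"hand": -1,"translation": [0,0,-0.002],"turn": [0,0,0]}
    - {"hand": -1,"translation": [0,0,-0.002],"turn": [0,0,0]}
    - {"hand": -1,"translation": [0,0,-0.002],"turn": [0,0,0]}
    - {"hand": -1,"translation": [0,0,-0.002],"turn": [0,0,0]}
    - {"hand": -1,"translation": [0,0,0],"turn": [0,0,0]}

```text
time_s: 14.65
tcp_pos: [537.7, 334.3, 108.6]
orientation: [0.0, 0.12, 0.993, -0.0]
contact_force: [0.3, 1.1, 4.3]
finger_gap: 27.5
grasp_force: 59.0
```

```bash
python3 st.py
```

```text
t 14.65 [537.7032 334.2936 108.5576] yaw of tool y vs world y -0.23984604535770454 tilt [ 0.0004 -0.0003] F [0.262  1.123  4.2589] M [ 0.3879 -0.1208  0.0556] gap 27.484765481351076 gf 58.95526550011709 q [ 0.3806  0.5037  1.4826 -0.0005  1.1551 -0.9502]
```

Emit:
arm_command:
  moves:
    - {"hand": -1,"translation": [0,0.0002,-0.001],"turn": [0,0,0]}
    - {"hand": -1,"translation": [0,0,-0.001],"turn": [0,0,0]}
    - {"hand": -1,"translation": [0,0,-0.0008],"turn": [0,0,0]}
    - {"hand": -1,"translation": [0,0,0],"turn": [0,0,0]}
    - {"hand": -1,"translation": [0,0,0],"turn": [0,0,0]}

```text
time_s: 15.28
tcp_pos: [538.0, 334.4, 107.6]
orientation: [0.001, 0.12, 0.993, 0.0]
contact_force: [-1.9, -0.2, 14.5]
finger_gap: 27.6
grasp_force: 60.3
```

```bash
python3 st.py
```

```text
t 15.275 [538.0489 334.3978 107.5532] yaw of tool y vs world y -0.23986493726304692 tilt [ 0.0019 -0.0001] F [-1.8919 -0.2268 14.4538] M [ 0.0282  0.3623 -0.0556] gap 27.582594616156058 gf 60.31124253524467 q [ 0.3807  0.5045  1.4839 -0.0009  1.1515 -0.9498]
```

Force has risen to 14 N with TCP 1.6 mm above where home should be. I'll relax the sideways load and press a bit more to see whether it moves.

Emit:
arm_command:
  moves:
    - {"hand": -1,"translation": [-0.0006,0,0],"turn": [0,0,0]}
    - {"hand": -1,"translation": [0,0,-0.001],"turn": [0,0,0]}
    - {"hand": -1,"translation": [0,0,0],"turn": [0,0,0]}
    - {"hand": -1,"translation": [0,0,0],"turn": [0,0,0]}

```text
time_s: 15.78
tcp_pos: [538.0, 334.4, 107.4]
orientation: [0.002, 0.12, 0.993, 0.0]
contact_force: [-2.5, -0.1, 17.8]
finger_gap: 27.7
grasp_force: 60.7
```

```bash
python3 st.py; python3 - <<'E'
from h import *
s=optics.camera('side');cv2.imwrite('pics/s5.png',s)
g=lambda im,x0,y0,x1,y1,f:cv2.resize(im[y0:y1,x0:x1],None,fx=f,fy=f,interpolation=cv2.INTER_CUBIC)
cv2.imwrite('pics/c6.png',g(s,255,175,315,235,10))
E
```

```text
t 15.775 [537.9811 334.4167 107.4382] yaw of tool y vs world y -0.23982033577785822 tilt [0.0034 0.0001] F [-2.4833 -0.1467 17.8254] M [-0.2028  0.433  -0.0486] gap 27.674652151777984 gf 60.74523659655824 q [ 0.381   0.5037  1.4855 -0.0013  1.1492 -0.9494]
```

View pics/c6.png

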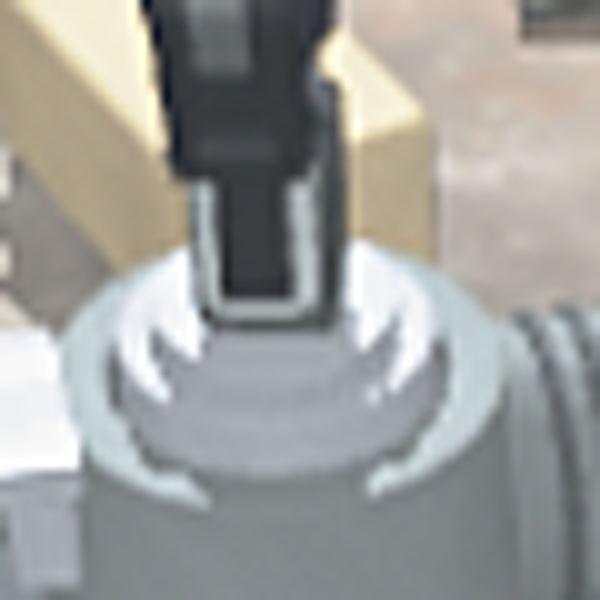

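The collar looks on or near the face. However, the moment (My 0.43, Mx -0.2 at 18 N) puts the contact at the collar's −x edge, so the holder is slightly tilted. I'll ease off and rotate the tool about the finger axis to level it.

Emit:
arm_command:
  moves:
    - {"hand": -1,"translation": [0,0,0.001],"turn": [0,0,0]}
    - {"hand": -1,"translation": [0,0,0],"turn": [0.005,0.02,0]}
    - {"hand": -1,"translation": [0,0,0],"turn": [0,0,0]}
    - {"hand": -1,"translation": [0,0,0],"turn": [0,0,0]}

```text
time_s: 16.32
tcp_pos: [538.3, 334.2, 107.6]
orientation: [-0.008, 0.12, 0.993, 0.001]
contact_force: [-0.4, -0.6, 13.8]
finger_gap: 27.6
grasp_force: 59.5
```

```bash
python3 st.py
```

```text
t 16.325 [538.3326 334.2158 107.6411] yaw of tool y vs world y -0.23984264989221038 tilt [-0.0165  0.0048] F [-0.3592 -0.609  13.8294] M [-0.1482 -0.1276  0.046 ] gap 27.647492635303493 gf 59.50037149479613 q [ 0.3739  0.5122  1.4707  0.0113  1.1724 -0.9615]
```

Ejector contact came later than this height would imply: there was no spring force at 117.3. So it is probably jammed about 2 mm short of home. I'll back up and read the free forces.

Emit:
arm_command:
  moves:
    - {"hand": -1,"translation": [0,0,0.003],"turn": [-0.005,-0.02,0]}
    - {"hand": -1,"translation": [0,0,0.0015],"turn": [0,0,0]}
    - {"hand": -1,"translation": [0,0,0],"turn": [0,0,0]}
    - {"hand": -1,"translation": [0,0,0],"turn": [0,0,0]}

```text
time_s: 16.82
tcp_pos: [537.4, 334.3, 110.2]
orientation: [0.0, 0.12, 0.993, -0.0]
contact_force: [2.3, -0.2, 5.3]
finger_gap: 27.3
grasp_force: 58.4
```

```bash
python3 st.py
```

```text
t 16.825 [537.3835 334.3432 110.2142] yaw of tool y vs world y -0.2399124963077429 tilt [ 0.0005 -0.0005] F [ 2.2845 -0.2205  5.3421] M [-0.124  -0.5883  0.0327] gap 27.290845280472283 gf 58.43218863476068 q [ 0.381   0.5017  1.4814 -0.0007  1.1582 -0.9497]
```

Emit:
arm_command:
  moves:
    - {"hand": -1,"translation": [0,0,0.003],"turn": [0,0,0]}
    - {"hand": -1,"translation": [0,0,0],"turn": [0,0,0]}
    - {"hand": -1,"translation": [0,0,0],"turn": [0,0,0]}

```text
time_s: 17.2
tcp_pos: [536.9, 334.6, 113.2]
orientation: [0.0, 0.12, 0.993, -0.0]
contact_force: [2.9, -0.9, 5.2]
finger_gap: 27.7
grasp_force: 57.9
```

```bash
python3 st.py
```

```text
t 17.2 [536.917  334.5505 113.1725] yaw of tool y vs world y -0.2397534755260641 tilt [ 0.     -0.0004] F [ 2.8523 -0.8791  5.1747] M [-0.177  -0.4443  0.0395] gap 27.686221266546788 gf 57.9031777381897 q [ 0.3814  0.4985  1.4788 -0.0004  1.1644 -0.9495]
```

Emit:
arm_command:
  moves:
    - {"hand": -1,"translation": [0,0,0.003],"turn": [0,0,0]}
    - {"hand": -1,"translation": [0,0,0],"turn": [0,0,0]}
    - {"hand": -1,"translation": [0,0,0],"turn": [0,0,0]}

```text
time_s: 17.58
tcp_pos: [536.9, 334.6, 116.1]
orientation: [-0.0, 0.12, 0.993, -0.0]
contact_force: [2.1, -2.1, 3.2]
finger_gap: 27.3
grasp_force: 58.1
```

```bash
python3 st.py
```

```text
t 17.575 [536.8835 334.589  116.129 ] yaw of tool y vs world y -0.23972246542608644 tilt [-0.0001 -0.0003] F [ 2.1157 -2.0901  3.2136] M [-0.2925 -0.5802  0.0169] gap 27.300769350427714 gf 58.09743046760559 q [ 0.3814  0.4957  1.4756 -0.0003  1.1705 -0.9495]
```

Emit:
arm_command:
  moves:
    - {"hand": -1,"translation": [0,0,0.003],"turn": [0,0,0]}
    - {"hand": -1,"translation": [0,0,0],"turn": [0,0,0]}
    - {"hand": -1,"translation": [0,0,0],"turn": [0,0,0]}

```text
time_s: 17.95
tcp_pos: [536.8, 334.6, 118.7]
orientation: [-0.0, 0.12, 0.993, -0.0]
contact_force: [3.5, -1.3, -1.4]
finger_gap: 27.6
grasp_force: 58.6
```

```bash
python3 st.py
```

```text
t 17.95 [536.7862 334.5618 118.7318] yaw of tool y vs world y -0.2398016889308127 tilt [-0.0005 -0.0004] F [ 3.4904 -1.2952 -1.4191] M [-0.3827 -0.7313  0.0908] gap 27.636703722104635 gf 58.60248327255249 q [ 0.3814  0.4933  1.4726 -0.0002  1.1764 -0.9495]
```

```bash
python3 - <<'E'
from h import *
o=np.array([537.0,333.0,114.3])
for z in(0,22,46,52): print(z,(proj('side',o+[0,0,z])[0]-[230,140]+.5)*6-.5)
a=np.deg2rad(np.arange(0,360,5));C=np.c_[o[0]+25*np.cos(a),o[1]+25*np.sin(a),np.full(a.size,o[2]+46)]
p=(proj('side',C)-[230,140]+.5)*6-.5;print('collar low edge x',p[:,0].min(),p[:,0].max())
p=(proj('side',C+[0,0,6])-[230,140]+.5)*6-.5;i=p[:,0].argmin(),p[:,0].argmax();print('top edge',p[i[0]],p[i[1]])
s=cv2.imread('pics/s4.png');cur=optics.camera('side');cv2.imwrite('pics/s6.png',cur)
g=lambda im,x0,y0,x1,y1,f:cv2.resize(im[y0:y1,x0:x1],None,fx=f,fy=f,interpolation=cv2.INTER_CUBIC)
cv2.imwrite('pics/c7.png',np.hstack([g(s,262,165,302,205,10),g(cur,262,180,302,220,10)]))
E
```

```text
0 [306.54982434 350.31091347]
22 [303.38526315 293.6026204 ]
46 [299.81530828 229.62975501]
52 [298.90288533 213.27932126]
collar low edge x 219.43187171646025 379.9305488574389
top edge [218.15822921 215.5677341 ] [379.37693884 210.99857766]
```

View pics/c7.png

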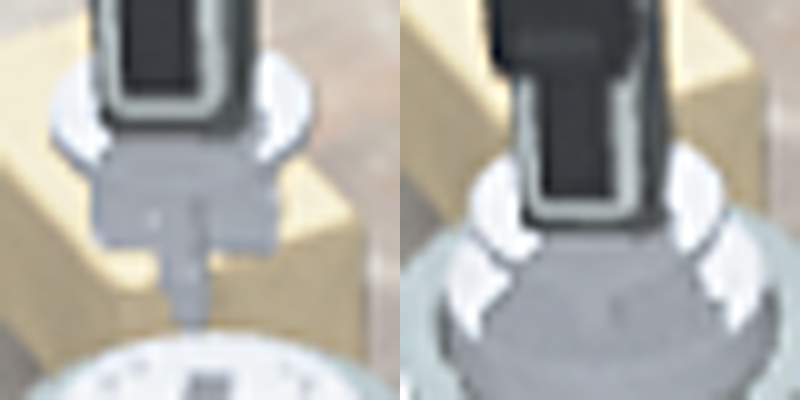

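The side view shows the collar above the face and the ribs in the socket, with no clear tilt at this resolution. I'll use the forces and moments to level it before pressing again.

Emit:
arm_command:
  moves:
    - {"hand": -1,"translation": [0.0007,-0.0003,0],"turn": [-0.004,-0.015,0]}
    - {"hand": -1,"translation": [0,0,0],"turn": [0,0,0]}
    - {"hand": -1,"translation": [0,0,0],"turn": [0,0,0]}

```text
time_s: 18.38
tcp_pos: [536.7, 334.5, 118.7]
orientation: [0.007, 0.12, 0.993, -0.001]
contact_force: [0.4, -0.4, -2.5]
finger_gap: 27.1
grasp_force: 58.8
```

```bash
python3 st.py
```

```text
t 18.375 [536.6882 334.5291 118.6945] yaw of tool y vs world y -0.2396338861428469 tilt [ 0.0132 -0.0042] F [ 0.4211 -0.3679 -2.5125] M [ 0.0259 -0.0047  0.0035] gap 27.130381288851154 gf 58.84191155433655 q [ 0.3863  0.4876  1.4823 -0.0097  1.1611 -0.9411]
```

Nulled. Descend again.

Emit:
arm_command:
  moves:
    - {"hand": -1,"translation": [0,0,-0.002],"turn": [0,0,0]}
    - {"hand": -1,"translation": [0,0,-0.002],"turn": [0,0,0]}
    - {"hand": -1,"translation": [0,0,-0.002],"turn": [0,0,0]}
    - {"hand": -1,"translation": [0,0,0],"turn": [0,0,0]}
    - {"hand": -1,"translation": [0,0,0],"turn": [0,0,0]}

```text
time_s: 19.0
tcp_pos: [537.4, 334.6, 113.3]
orientation: [0.008, 0.12, 0.993, -0.001]
contact_force: [-1.9, 0.5, 4.1]
finger_gap: 27.8
grasp_force: 59.6
```

```bash
python3 st.py
```

```text
t 19.0 [537.4188 334.6237 113.2691] yaw of tool y vs world y -0.23975408554917657 tilt [ 0.0147 -0.0037] F [-1.8989  0.4522  4.1422] M [0.1149 0.5866 0.0349] gap 27.76190152251131 gf 59.60605323314667 q [ 0.3861  0.4931  1.4878 -0.0099  1.1485 -0.941 ]
```

Emit:
arm_command:
  moves:
    - {"hand": -1,"translation": [0,0,-0.002],"turn": [0,0,0]}
    - {"hand": -1,"translation": [0,0,-0.002],"turn": [0,0,0]}
    - {"hand": -1,"translation": [0,0,0],"turn": [0,0,0]}
    - {"hand": -1,"translation": [0,0,0],"turn": [0,0,0]}

```text
time_s: 19.5
tcp_pos: [537.6, 334.6, 109.2]
orientation: [0.008, 0.12, 0.993, -0.001]
contact_force: [-3.7, 0.9, 4.8]
finger_gap: 27.7
grasp_force: 59.7
```

```bash
python3 st.py
```

```text
t 19.5 [537.5629 334.5898 109.1824] yaw of tool y vs world y -0.23978539132414994 tilt [ 0.0149 -0.0038] F [-3.6963  0.89    4.8458] M [0.1484 0.661  0.0183] gap 27.72675358951415 gf 59.718655943870544 q [ 0.386   0.4972  1.492  -0.01    1.14   -0.9409]
```

Emit:
arm_command:
  moves:
    - {"hand": -1,"translation": [-0.0003,0,0],"turn": [0.003,0.01,0]}
    - {"hand": -1,"translation": [0,0,0],"turn": [0,0,0]}
    - {"hand": -1,"translation": [0,0,0],"turn": [0,0,0]}

```text
time_s: 19.88
tcp_pos: [537.9, 334.4, 109.4]
orientation: [0.003, 0.12, 0.993, 0.0]
contact_force: [-1.9, 0.7, 4.9]
finger_gap: 27.3
grasp_force: 59.7
```

```bash
python3 st.py
```

```text
t 19.875 [537.8804 334.42   109.3673] yaw of tool y vs world y -0.2399941946000447 tilt [ 0.0057 -0.0007] F [-1.8753  0.7338  4.9154] M [0.1181 0.4261 0.0617] gap 27.333625398897137 gf 59.69296038150787 q [ 0.382   0.5008  1.4853 -0.003   1.1505 -0.9476]
```

Emit:
arm_command:
  moves:
    - {"hand": -1,"translation": [-0.0004,-0.0001,0],"turn": [0.003,0.012,0]}
    - {"hand": -1,"translation": [0,0,0],"turn": [0,0,0]}
    - {"hand": -1,"translation": [0,0,0],"turn": [0,0,0]}

```text
time_s: 20.25
tcp_pos: [538.0, 334.3, 109.6]
orientation: [-0.003, 0.12, 0.993, 0.001]
contact_force: [0.5, -0.1, 4.6]
finger_gap: 27.5
grasp_force: 59.5
```

```bash
python3 st.py
```

```text
t 20.25 [538.0431 334.2766 109.5597] yaw of tool y vs world y -0.24006876851855996 tilt [-0.0052  0.0024] F [ 0.5307 -0.1347  4.6347] M [ 0.0279 -0.0474  0.0089] gap 27.504361694470493 gf 59.54083263874054 q [ 0.3777  0.5051  1.4774  0.0046  1.163  -0.9548]
```

Emit:
arm_command:
  moves:
    - {"hand": -1,"translation": [0,0,-0.001],"turn": [0,0,0]}
    - {"hand": -1,"translation": [0,0,-0.001],"turn": [0,0,0]}
    - {"hand": -1,"translation": [0,0,-0.001],"turn": [0,0,0]}
    - {"hand": -1,"translation": [0,0,0],"turn": [0,0,0]}
    - {"hand": -1,"translation": [0,0,0],"turn": [0,0,0]}

```text
time_s: 20.88
tcp_pos: [538.2, 334.3, 107.7]
orientation: [-0.002, 0.12, 0.993, 0.001]
contact_force: [-1.5, -0.3, 10.8]
finger_gap: 27.2
grasp_force: 60.1
```

```bash
python3 st.py
```

```text
t 20.875 [538.1539 334.3451 107.6653] yaw of tool y vs world y -0.23988928909621784 tilt [-0.0044  0.0026] F [-1.5152 -0.2714 10.8136] M [-0.1946  0.2741  0.0129] gap 27.219835360944675 gf 60.11307120323181 q [ 0.3778  0.5067  1.4799  0.0044  1.1581 -0.9549]
```

Same stop height (107.6), with the load at the −x/−y edge of the collar. I'll lift slightly and tilt further the way the moment pushes, to see whether it goes deeper.

Emit:
arm_command:
  moves:
    - {"hand": -1,"translation": [0,0,0.002],"turn": [0,0,0]}
    - {"hand": -1,"translation": [-0.0005,0,0],"turn": [0.004,0.02,0]}
    - {"hand": -1,"translation": [0,0,0],"turn": [0,0,0]}
    - {"hand": -1,"translation": [0,0,0],"turn": [0,0,0]}

```text
time_s: 21.38
tcp_pos: [538.3, 334.2, 108.9]
orientation: [-0.012, 0.12, 0.993, 0.002]
contact_force: [1.9, 0.1, 6.5]
finger_gap: 27.0
grasp_force: 59.6
```

```bash
python3 st.py
```

```text
t 21.375 [538.3483 334.217  108.934 ] yaw of tool y vs world y -0.2401786497807305 tilt [-0.0236  0.0066] F [1.8859 0.0763 6.4746] M [-0.0503 -0.4208 -0.0359] gap 27.04866309979004 gf 59.625776410102844 q [ 0.3714  0.5139  1.4643  0.0159  1.183  -0.9654]
```

Emit:
arm_command:
  moves:
    - {"hand": -1,"translation": [-0.0005,0,0],"turn": [0.004,0.02,0]}
    - {"hand": -1,"translation": [0,0,0],"turn": [0,0,0]}
    - {"hand": -1,"translation": [0,0,0],"turn": [0,0,0]}

```text
time_s: 21.75
tcp_pos: [538.5, 334.2, 108.9]
orientation: [-0.022, 0.12, 0.993, 0.003]
contact_force: [3.6, -0.0, 5.0]
finger_gap: 27.5
grasp_force: 59.7
```

```bash
python3 st.py
```

```text
t 21.75 [538.4513 334.202  108.9181] yaw of tool y vs world y -0.24037582867829863 tilt [-0.0425  0.0108] F [ 3.6248 -0.0042  4.9508] M [-0.0458 -0.7052  0.0152] gap 27.497635897010234 gf 59.68234598636627 q [ 0.3654  0.5224  1.4505  0.0271  1.2047 -0.9752]
```

Emit:
arm_command:
  moves:
    - {"hand": -1,"translation": [0.0007,0,-0.001],"turn": [0,0,0]}
    - {"hand": -1,"translation": [0,0,-0.001],"turn": [0,0,0]}
    - {"hand": -1,"translation": [0,0,-0.001],"turn": [0,0,0]}
    - {"hand": -1,"translation": [0,0,-0.001],"turn": [0,0,0]}
    - {"hand": -1,"translation": [0,0,0],"turn": [0,0,0]}
    - {"hand": -1,"translation": [0,0,0],"turn": [0,0,0]}

```text
time_s: 22.5
tcp_pos: [538.9, 334.3, 107.6]
orientation: [-0.021, 0.12, 0.993, 0.003]
contact_force: [-2.4, -2.5, 19.2]
finger_gap: 27.4
grasp_force: 61.4
```

```bash
python3 st.py
```

```text
t 22.5 [538.9055 334.3359 107.6012] yaw of tool y vs world y -0.23984932651304608 tilt [-0.0415  0.0111] F [-2.4271 -2.5064 19.2146] M [-0.428   0.392   0.0615] gap 27.398991227911633 gf 61.41020715236664 q [ 0.3653  0.5238  1.4516  0.0271  1.2011 -0.9758]
```

The moment is evidently taken about the flange, roughly 0.22 m up: My ≈ −0.22·Fx. So the contact is close to central and tilt isn't the problem. I'll level the tool and check the collar height against the face in the image.

Emit:
arm_command:
  moves:
    - {"hand": -1,"translation": [0,0,0.002],"turn": [-0.005,-0.02,0]}
    - {"hand": -1,"translation": [0,0,0],"turn": [-0.005,-0.02,0]}
    - {"hand": -1,"translation": [0,0,0],"turn": [0,0,0]}
    - {"hand": -1,"translation": [0,0,0],"turn": [0,0,0]}

```text
time_s: 23.0
tcp_pos: [537.5, 334.7, 107.7]
orientation: [-0.003, 0.12, 0.993, 0.0]
contact_force: [-3.3, 0.1, 10.9]
finger_gap: 27.4
grasp_force: 60.1
```

```bash
python3 st.py; python3 - <<'E'
from h import *
cur=optics.camera('side');cv2.imwrite('pics/s7.png',cur)
a=np.deg2rad(np.arange(0,360,1))
def low(r,z,c=(537.6,333.5)):
    p=proj('side',np.c_[c[0]+r*np.cos(a),c[1]+r*np.sin(a),np.full(a.size,z)]);i=p[:,1].argmax();return p[i]
print('face front',low(32,90),'collar bottom home',low(25,90),'top home',low(25,96),'2mm up',low(25,92),low(25,98))
for f in('s2','s7'):
    im=cv2.imread(f'pics/{f}.png');g=cv2.cvtColor(im,cv2.COLOR_BGR2GRAY)
    for c in(275,279,283,287): print(f,c,g[200:232,c].tolist())
E
```

```text
t 23.0 [537.4967 334.6859 107.694 ] yaw of tool y vs world y -0.239846429990976 tilt [-0.0049  0.0011] F [-3.339   0.0817 10.9009] M [-0.0221  0.5471  0.0347] gap 27.374816717907063 gf 60.07995307445526 q [ 0.3794  0.5068  1.4797  0.0031  1.1593 -0.9528]
face front [280.66043247 217.79645768] collar bottom home [280.8467352  215.58010664] top home [280.70477341 213.09918295] 2mm up [280.79955097 214.75551513] [280.6571789  212.26742159]
s2 275 [236, 221, 228, 242, 244, 238, 194, 154, 189, 237, 244, 242, 239, 228, 238, 246, 220, 160, 163, 165, 169, 156, 126, 160, 203, 174, 128, 133, 135, 137, 138, 137]
s2 279 [242, 240, 241, 243, 245, 237, 190, 156, 185, 236, 240, 222, 221, 236, 244, 238, 226, 200, 162, 167, 169, 166, 144, 121, 176, 192, 140, 131, 134, 135, 136, 135]
s2 283 [242, 239, 194, 157, 163, 165, 165, 167, 165, 162, 161, 152, 133, 219, 248, 239, 227, 201, 164, 169, 172, 173, 153, 128, 131, 145, 146, 132, 134, 134, 135, 135]
s2 287 [243, 241, 241, 241, 244, 239, 194, 155, 189, 237, 244, 241, 242, 241, 242, 245, 228, 173, 164, 166, 170, 161, 136, 123, 173, 181, 128, 132, 133, 133, 133, 133]
s7 275 [179, 180, 182, 180, 165, 116, 65, 159, 192, 153, 162, 168, 164, 165, 163, 164, 169, 169, 165, 166, 170, 157, 130, 122, 162, 170, 131, 133, 136, 136, 138, 138]
s7 279 [62, 61, 61, 52, 93, 150, 137, 99, 146, 168, 165, 167, 173, 166, 161, 163, 170, 173, 170, 169, 169, 166, 147, 129, 131, 135, 138, 135, 136, 135, 137, 136]
s7 283 [81, 71, 72, 68, 100, 152, 136, 85, 137, 171, 167, 169, 172, 166, 162, 162, 171, 175, 172, 172, 173, 174, 153, 131, 133, 136, 138, 134, 135, 134, 135, 136]
s7 287 [81, 79, 79, 80, 81, 84, 83, 93, 141, 169, 170, 171, 167, 163, 162, 164, 171, 171, 168, 167, 171, 163, 139, 132, 134, 136, 136, 135, 135, 134, 134, 135]
```

```bash
python3 - <<'E'
from h import *
np.set_printoptions(precision=1,suppress=True,linewidth=200)
a=np.deg2rad(np.arange(180,360,.5))
def row(r,z,col,c):
    p=proj('side',np.c_[c[0]+r*np.cos(a),c[1]+r*np.sin(a),np.full(a.size,z)]);o=np.argsort(p[:,0]);return np.interp(col,p[o,0],p[o,1])
im2,im7=[cv2.cvtColor(cv2.imread(f'pics/{f}.png'),cv2.COLOR_BGR2GRAY) for f in('s2','s7')]
c=(537.6,333.8)
for col in(267,269,270,271,272,273,290,291,292,293,294,296):
    print(col,'face',round(row(32,90,col,c),1),'coll bot/top h=0,2',[round(row(25,90+h+k,col,c),1) for h in(0,2) for k in(0,6)])
    print('  s2',im2[200:222,col].tolist());print('  s7',im7[200:222,col].tolist())
E
```

```text
267 face 212.9 coll bot/top h=0,2 [np.float64(209.5), np.float64(207.0), np.float64(208.7), np.float64(206.2)]
  s2 [157, 157, 169, 191, 212, 220, 228, 235, 239, 241, 233, 193, 158, 153, 146, 139, 152, 185, 195, 200, 210, 212]
  s7 [158, 159, 170, 191, 213, 222, 229, 237, 240, 242, 234, 196, 157, 151, 148, 141, 153, 184, 197, 201, 212, 214]
269 face 214.6 coll bot/top h=0,2 [np.float64(209.8), np.float64(207.8), np.float64(209.2), np.float64(207.1)]
  s2 [152, 176, 211, 235, 242, 239, 237, 235, 238, 240, 241, 242, 244, 227, 166, 149, 153, 155, 150, 130, 117, 161]
  s7 [154, 176, 212, 233, 236, 232, 235, 229, 234, 241, 242, 246, 249, 230, 168, 151, 154, 157, 150, 133, 118, 162]
270 face 215.3 coll bot/top h=0,2 [np.float64(211.6), np.float64(209.3), np.float64(210.8), np.float64(208.5)]
  s2 [162, 199, 234, 247, 246, 241, 242, 242, 241, 241, 242, 241, 240, 241, 208, 158, 155, 156, 159, 149, 129, 120]
  s7 [162, 212, 238, 245, 246, 241, 231, 199, 147, 139, 145, 213, 247, 242, 215, 160, 157, 157, 159, 150, 130, 120]
271 face 215.8 coll bot/top h=0,2 [np.float64(212.6), np.float64(210.2)
[... 2315 characters left out ...]
152, 126, 175]
294 face 213.8 coll bot/top h=0,2 [np.float64(206.5), np.float64(204.7), np.float64(206.6), np.float64(204.4)]
  s2 [187, 226, 241, 243, 243, 241, 241, 240, 240, 240, 244, 246, 244, 224, 168, 156, 161, 161, 160, 142, 118, 170]
  s7 [187, 225, 238, 236, 234, 217, 175, 170, 177, 171, 172, 238, 254, 229, 171, 157, 162, 162, 161, 144, 118, 171]
296 face 211.9 coll bot/top h=0,2 [np.float64(207.6), np.float64(205.1), np.float64(206.8), np.float64(204.3)]
  s2 [175, 191, 210, 230, 241, 243, 243, 243, 244, 245, 244, 226, 169, 149, 154, 155, 153, 142, 137, 145, 182, 213]
  s7 [176, 193, 210, 239, 247, 244, 245, 246, 247, 249, 248, 229, 171, 150, 154, 156, 155, 142, 138, 147, 182, 215]
```

Three cues agree that it is about 2 mm short: TCP height, ejector travel, and the collar edge in the image. The side forces suggest the ribs sit at one edge of their play. I'll lift a little and probe for the opposite walls so I can centre it.

Emit:
arm_command:
  moves:
    - {"hand": -1,"translation": [0,0,0.003],"turn": [0,0.005,0]}
    - {"hand": -1,"translation": [0,0.0007,0],"turn": [0,0,0]}
    - {"hand": -1,"translation": [0,0,0],"turn": [0,0,0]}
    - {"hand": -1,"translation": [0,0,0],"turn": [0,0,0]}

```text
time_s: 23.55
tcp_pos: [537.5, 334.8, 109.5]
orientation: [-0.005, 0.12, 0.993, -0.001]
contact_force: [0.8, -0.4, 6.3]
finger_gap: 27.8
grasp_force: 59.6
```

```bash
python3 st.py
```

```text
t 23.55 [537.5324 334.8348 109.5277] yaw of tool y vs world y -0.2400101275002672 tilt [-0.0106 -0.    ] F [ 0.8417 -0.3668  6.3001] M [-0.0869 -0.0484  0.0443] gap 27.808833749621 gf 59.605931639671326 q [ 0.379   0.5083  1.4722  0.0042  1.171  -0.9534]
```

Emit:
arm_command:
  moves:
    - {"hand": -1,"translation": [0,0.0007,0],"turn": [0,0,0]}
    - {"hand": -1,"translation": [0,0,0],"turn": [0,0,0]}
    - {"hand": -1,"translation": [0,0,0],"turn": [0,0,0]}

```text
time_s: 23.92
tcp_pos: [537.5, 335.0, 109.4]
orientation: [-0.005, 0.12, 0.993, -0.001]
contact_force: [1.0, -0.9, 5.7]
finger_gap: 27.5
grasp_force: 59.5
```

```bash
python3 st.py
```

```text
t 23.925 [537.5452 334.9633 109.3828] yaw of tool y vs world y -0.23996330098508542 tilt [-0.0108 -0.001 ] F [ 0.9593 -0.8708  5.7235] M [-0.4206 -0.0738  0.0497] gap 27.481174613287173 gf 59.502174854278564 q [ 0.3797  0.509   1.4714  0.0033  1.1717 -0.9524]
```

Emit:
arm_command:
  moves:
    - {"hand": -1,"translation": [0.0008,0,0],"turn": [0,0,0]}
    - {"hand": -1,"translation": [0,0,0],"turn": [0,0,0]}
    - {"hand": -1,"translation": [0,0,0],"turn": [0,0,0]}

```text
time_s: 24.3
tcp_pos: [537.7, 335.0, 109.0]
orientation: [-0.006, 0.12, 0.993, -0.001]
contact_force: [-1.8, -1.7, 5.6]
finger_gap: 27.7
grasp_force: 59.6
```

```bash
python3 st.py
```

```text
t 24.3 [537.7054 334.9945 109.0376] yaw of tool y vs world y -0.24001772410754676 tilt [-0.0122 -0.0011] F [-1.7623 -1.7022  5.6491] M [-0.3452  0.1767  0.0049] gap 27.688448486136096 gf 59.606802463531494 q [ 0.3794  0.5103  1.4701  0.0038  1.173  -0.9528]
```

The remaining free play is only about 0.5 mm instead of 2 mm. With the flange lever corrected, the stop load sits on the +x side, and the in-air picture also showed the collar's +x side low. So the holder leans in the grip, and I had been tilting the wrong way. I'll now tilt the other way with lateral compensation.

Emit:
arm_command:
  moves:
    - {"hand": -1,"translation": [-0.0008,-0.0004,0.001],"turn": [0,0,0]}
    - {"hand": -1,"translation": [-0.0006,0.0001,0],"turn": [-0.004,-0.016,0]}
    - {"hand": -1,"translation": [-0.0006,0.0001,0],"turn": [-0.004,-0.016,0]}
    - {"hand": -1,"translation": [0,0,0],"turn": [0,0,0]}
    - {"hand": -1,"translation": [0,0,0],"turn": [0,0,0]}

```text
time_s: 24.92
tcp_pos: [536.1, 335.3, 110.2]
orientation: [0.011, 0.12, 0.993, -0.003]
contact_force: [4.5, -1.8, 2.7]
finger_gap: 27.3
grasp_force: 58.7
```

```bash
python3 st.py
```

```text
t 24.925 [536.0914 335.2593 110.1753] yaw of tool y vs world y -0.23965867321804954 tilt [ 0.0219 -0.0086] F [ 4.4941 -1.7809  2.6671] M [-0.5053 -0.8654  0.0672] gap 27.285661460743796 gf 58.65421772003174 q [ 0.392   0.4929  1.4967 -0.018   1.135  -0.9317]
```

Emit:
arm_command:
  moves:
    - {"hand": -1,"translation": [-0.0006,0.0001,0],"turn": [-0.004,-0.016,0]}
    - {"hand": -1,"translation": [0,0,0],"turn": [0,0,0]}
    - {"hand": -1,"translation": [0,0,0],"turn": [0,0,0]}

```text
time_s: 25.3
tcp_pos: [535.6, 335.4, 110.3]
orientation: [0.02, 0.12, 0.993, -0.004]
contact_force: [4.9, -2.4, 1.8]
finger_gap: 27.7
grasp_force: 58.6
```

```bash
python3 st.py
```

```text
t 25.3 [535.6094 335.4018 110.3141] yaw of tool y vs world y -0.23975426874765668 tilt [ 0.0386 -0.0125] F [ 4.9236 -2.3504  1.7785] M [-0.5027 -1.0843  0.0702] gap 27.734948079176583 gf 58.636940717697144 q [ 0.3983  0.4857  1.5091 -0.0295  1.1163 -0.9203]
```

Emit:
arm_command:
  moves:
    - {"hand": -1,"translation": [0.0011,-0.0005,0],"turn": [0,0,0]}
    - {"hand": -1,"translation": [0,0,0],"turn": [0,0,0]}
    - {"hand": -1,"translation": [0,0,0],"turn": [0,0,0]}

```text
time_s: 25.68
tcp_pos: [535.8, 335.3, 110.3]
orientation: [0.019, 0.12, 0.993, -0.004]
contact_force: [1.9, -1.0, 4.6]
finger_gap: 27.3
grasp_force: 59.5
```

```bash
python3 st.py
```

```text
t 25.675 [535.8301 335.3227 110.2794] yaw of tool y vs world y -0.2398796333070063 tilt [ 0.0363 -0.0118] F [ 1.9318 -0.9738  4.5927] M [-0.2656 -0.5016  0.0539] gap 27.31363584820905 gf 59.463492035865784 q [ 0.3972  0.4868  1.5072 -0.0277  1.1188 -0.9221]
```

Emit:
arm_command:
  moves:
    - {"hand": -1,"translation": [0,0,-0.0015],"turn": [0,0,0]}
    - {"hand": -1,"translation": [0,0,-0.0015],"turn": [0,0,0]}
    - {"hand": -1,"translation": [0,0,-0.0015],"turn": [0,0,0]}
    - {"hand": -1,"translation": [0,0,-0.001],"turn": [0,0,0]}
    - {"hand": -1,"translation": [0,0,0],"turn": [0,0,0]}
    - {"hand": -1,"translation": [0,0,0],"turn": [0,0,0]}

```text
time_s: 26.42
tcp_pos: [536.4, 335.4, 107.5]
orientation: [0.02, 0.12, 0.993, -0.003]
contact_force: [-1.6, -3.6, 19.2]
finger_gap: 27.4
grasp_force: 61.3
```

```bash
python3 st.py
```

```text
t 26.425 [536.3677 335.4485 107.5047] yaw of tool y vs world y -0.23976180445498768 tilt [ 0.0385 -0.0112] F [-1.6031 -3.564  19.2251] M [-0.7098  0.3581 -0.1064] gap 27.363711741227164 gf 61.31396770477295 q [ 0.3972  0.4892  1.5109 -0.0281  1.1104 -0.9218]
```

Swinging the tilt by 0.08 rad leaves the stop height unchanged, so tilt isn't the cause. I'll level the tool and try a yaw wiggle under light pressure, in case the yaw match is what limits it.

Emit:
arm_command:
  moves:
    - {"hand": -1,"translation": [0.0007,-0.0003,0.002],"turn": [0.004,0.019,0]}
    - {"hand": -1,"translation": [0.0007,-0.0003,0],"turn": [0.004,0.019,0]}
    - {"hand": -1,"translation": [0,0,0],"turn": [0,0,0.02]}
    - {"hand": -1,"translation": [0,0,0],"turn": [0,0,0.02]}
    - {"hand": -1,"translation": [0,0,0],"turn": [0,0,0]}
    - {"hand": -1,"translation": [0,0,0],"turn": [0,0,0]}

```text
time_s: 27.18
tcp_pos: [538.0, 334.8, 107.7]
orientation: [0.0, 0.1, 0.995, -0.002]
contact_force: [2.2, -1.7, 7.9]
finger_gap: 27.5
grasp_force: 60.6
```

```bash
python3 st.py
```

```text
t 27.175 [537.954  334.8403 107.7348] yaw of tool y vs world y -0.19990727433199 tilt [ 0.0002 -0.0033] F [ 2.2319 -1.7087  7.9236] M [-0.3929 -0.5209 -0.0579] gap 27.46884941447765 gf 60.55801212787628 q [ 0.3828  0.5064  1.4803 -0.0035  1.1561 -0.9867]
```

Emit:
arm_command:
  moves:
    - {"hand": -1,"translation": [0,0,0],"turn": [0,0,-0.04]}
    - {"hand": -1,"translation": [0,0,0],"turn": [0,0,0]}
    - {"hand": -1,"translation": [0,0,0],"turn": [0,0,-0.04]}
    - {"hand": -1,"translation": [0,0,0],"turn": [0,0,0]}
    - {"hand": -1,"translation": [0,0,0],"turn": [0,0,0]}

```text
time_s: 27.8
tcp_pos: [537.8, 335.0, 107.7]
orientation: [0.0, 0.139, 0.99, -0.002]
contact_force: [0.9, -1.1, 8.0]
finger_gap: 27.5
grasp_force: 59.8
```

```bash
python3 st.py
```

```text
t 27.8 [537.8211 334.9656 107.7181] yaw of tool y vs world y -0.2797533885914521 tilt [-0.0003 -0.003 ] F [ 0.9096 -1.0518  8.042 ] M [-0.2706 -0.4319  0.0594] gap 27.541986122148852 gf 59.802451729774475 q [ 0.3828  0.5065  1.4801 -0.0029  1.1564 -0.9071]
```

Yaw is well centred: the torque is symmetric at ±0.04 about −0.24. Next I'll measure the spring force accurately, averaging readings at several heights to settle how deep it really is.

Emit:
arm_command:
  moves:
    - {"hand": -1,"translation": [0.0002,-0.0003,0.0015],"turn": [0,0,0.04]}
    - {"hand": -1,"translation": [0,0,0],"turn": [0,0,0]}
    - {"hand": -1,"translation": [0,0,0],"turn": [0,0,0]}

```text
time_s: 28.18
tcp_pos: [537.7, 334.9, 108.6]
orientation: [-0.0, 0.12, 0.993, -0.001]
contact_force: [2.0, -0.1, 5.3]
finger_gap: 27.6
grasp_force: 59.7
```

```bash
cat > av.py <<'E'
from h import *
np.set_printoptions(precision=2,suppress=True)
A=[]
for i in range(10):
    optics.camera('top'); s=status.read_state(); A.append([*s['tcp_pos'],*s['contact_force']])
A=np.array(A);print(s['time_s'],A.mean(0),'sd',A.std(0))
E
python3 av.py
```

```text
28.675 [537.73 334.86 108.55   2.5   -0.14   5.44] sd [0.01 0.02 0.01 0.39 0.34 0.41]
```

Emit:
arm_command:
  moves:
    - {"hand": -1,"translation": [0,0,0.003],"turn": [0,0,0]}
    - {"hand": -1,"translation": [0,0,0.003],"turn": [0,0,0]}
    - {"hand": -1,"translation": [0,0,0],"turn": [0,0,0]}

```text
time_s: 29.05
tcp_pos: [537.6, 334.7, 114.4]
orientation: [-0.001, 0.12, 0.993, -0.002]
contact_force: [2.6, 1.7, 3.2]
finger_gap: 27.8
grasp_force: 59.5
```

```bash
python3 av.py
```

```text
29.55 [537.44 334.48 114.04   2.61   2.14   3.49] sd [0.05 0.08 0.07 0.58 0.48 0.49]
```

Emit:
arm_command:
  moves:
    - {"hand": -1,"translation": [0,0,0.0025],"turn": [0,0,0]}
    - {"hand": -1,"translation": [0,0,0],"turn": [0,0,0]}
    - {"hand": -1,"translation": [0,0,0],"turn": [0,0,0]}

```text
time_s: 29.92
tcp_pos: [537.2, 334.1, 116.4]
orientation: [-0.001, 0.12, 0.993, -0.002]
contact_force: [1.6, 0.8, 2.2]
finger_gap: 27.3
grasp_force: 59.5
```

```bash
python3 av.py
```

```text
30.425 [537.28 334.13 116.46   1.2    1.46   2.31] sd [0.04 0.01 0.03 0.57 0.62 0.4 ]
```

The data show the holder drifting toward +y as it goes deeper, about 0.7 mm over 8 mm. The first descent showed the same +y push. That points to a lean about the world-x (finger-plane) axis, which I haven't tested yet. I'll tilt about −x with y compensation.

Emit:
arm_command:
  moves:
    - {"hand": -1,"translation": [0.0003,0.001,0],"turn": [-0.029,0.007,0]}
    - {"hand": -1,"translation": [0,0,0],"turn": [0,0,0]}
    - {"hand": -1,"translation": [0,0,0],"turn": [0,0,0]}

```text
time_s: 30.8
tcp_pos: [537.6, 335.2, 116.4]
orientation: [-0.003, 0.119, 0.993, -0.017]
contact_force: [0.5, 0.1, 2.9]
finger_gap: 27.6
grasp_force: 59.5
```

```bash
python3 st.py
```

```text
t 30.8 [537.5928 335.2314 116.4403] yaw of tool y vs world y -0.23936827093067986 tilt [-0.0095 -0.0336] F [0.4717 0.1257 2.8978] M [ 0.1807 -0.0585  0.0344] gap 27.583179495578197 gf 59.50577795505524 q [ 0.3973  0.5121  1.4475 -0.0292  1.204  -0.9234]
```

Emit:
arm_command:
  moves:
    - {"hand": -1,"translation": [0,0,-0.003],"turn": [0,0,0]}
    - {"hand": -1,"translation": [0,0,-0.003],"turn": [0,0,0]}
    - {"hand": -1,"translation": [0,0,-0.002],"turn": [0,0,0]}
    - {"hand": -1,"translation": [0,0,0],"turn": [0,0,0]}
    - {"hand": -1,"translation": [0,0,0],"turn": [0,0,0]}

```text
time_s: 31.42
tcp_pos: [537.7, 335.1, 108.6]
orientation: [-0.003, 0.12, 0.993, -0.017]
contact_force: [-0.9, 0.8, 4.9]
finger_gap: 27.5
grasp_force: 59.8
```

```bash
python3 st.py
```

```text
t 31.425 [537.7367 335.1491 108.5673] yaw of tool y vs world y -0.23996355831168273 tilt [-0.0091 -0.033 ] F [-0.8576  0.7735  4.8584] M [ 0.1593  0.0925 -0.0087] gap 27.49679864839331 gf 59.826868772506714 q [ 0.3968  0.5193  1.4563 -0.029   1.1873 -0.9229]
```

Emit:
arm_command:
  moves:
    - {"hand": -1,"translation": [0,0,-0.0015],"turn": [0,0,0]}
    - {"hand": -1,"translation": [0,0,-0.0015],"turn": [0,0,0]}
    - {"hand": -1,"translation": [0,0,-0.0015],"turn": [0,0,0]}
    - {"hand": -1,"translation": [0,0,0],"turn": [0,0,0]}
    - {"hand": -1,"translation": [0,0,0],"turn": [0,0,0]}

```text
time_s: 32.05
tcp_pos: [538.2, 335.3, 107.5]
orientation: [-0.001, 0.12, 0.993, -0.016]
contact_force: [-5.3, -0.9, 21.8]
finger_gap: 26.9
grasp_force: 61.5
```

```bash
python3 st.py
```

```text
t 32.05 [538.1883 335.288  107.4682] yaw of tool y vs world y -0.23972818253838193 tilt [-0.0066 -0.0324] F [-5.321  -0.9306 21.761 ] M [-0.4005  1.1995 -0.0583] gap 26.942319073070895 gf 61.50624454021454 q [ 0.397   0.5197  1.4586 -0.0296  1.1821 -0.9226]
```

Now it slides smoothly with no side forces, yet it stops at the same height. I'll use the in-air picture s4 and s6 to check how the holder sits in the grip, calibrating the side camera's local bias on the spindle face edge.

```bash
python3 - <<'E'
from h import *
np.set_printoptions(precision=2,suppress=True,linewidth=200)
im=optics.camera('side');cv2.imwrite('pics/s8.png',im)
a=np.deg2rad(np.arange(180,360,.5))
def row(r,z,col,c):
    p=proj('side',np.c_[c[0]+r*np.cos(a),c[1]+r*np.sin(a),np.full(a.size,z)]);o=np.argsort(p[:,0]);return np.interp(col,p[o,0],p[o,1])
def edge(f,cols,c,r,z,w=4):
    g=cv2.cvtColor(cv2.imread(f'pics/{f}.png'),cv2.COLOR_BGR2GRAY).astype(float);out=[]
    for col in cols:
        m=row(r,z,col,c);rr=np.arange(int(m)-w,int(m)+w+1);v=g[rr,col]
        d=v[:-1]-v[1:];i=d.argmax()
        if d[i]<25: out.append(np.nan);continue
        k=slice(max(0,i-1),i+2);e=(d[k]*(rr[:-1][k]+.5)).sum()/d[k].sum()
        out.append(e-m)
    return np.array(out)
L=range(267,276);R=range(288,296)
print('face s2',edge('s2',L,(537.7,334.8),32,90),edge('s2',R,(537.7,334.8),32,90))
for f,t in(('s4',(536.2,332.9,176.2)),('s6',(536.8,334.56,118.7)),('s7',(537.5,334.7,107.7)),('s8',(538.0,335.3,107.5)),('s5',(538.,334.4,107.44))):
    for nm,dz in(('top',6-61.9+46),('bot',-61.9+46)):
        print(f,nm,edge(f,L,t[:2],25,t[2]+dz),edge(f,R,t[:2],25,t[2]+dz))
for f in('side0',): print(f)
# widths: extreme columns of collar at s4 row
g=cv2.cvtColor(cv2.imread('pics/s4.png'),cv2.COLOR_BGR2GRAY)
for r in range(170,186): print(r,g[r,264:276].tolist(),g[r,286:298].tolist())
print('fingertip proj',proj('side',[[538,309,107.5],[538,320,107.5]]))
E
```

```text
face s2 [-1.83 -1.05 -0.86 -0.81 -0.69 -0.71 -0.63 -0.64 -0.64] [-0.31  0.13 -0.05 -0.14 -0.04 -0.15 -0.02 -0.13]
s4 top [-1.39 -1.19 -0.77 -0.87 -0.76 -2.41   nan   nan   nan] [ 0.19 -0.13 -0.98 -0.33 -0.     nan   nan   nan]
s4 bot [-3.66 -3.67 -3.31 -3.53 -3.21   nan   nan   nan   nan] [-2.62 -2.94 -3.81 -3.18 -2.93   nan   nan   nan]
s6 top [   nan    nan -18.49  -4.02  -1.75   2.63  -0.88  -1.49  -2.  ] [  nan   nan -0.1  -0.13 -0.48  0.19   nan   nan]
s6 bot [   nan    nan -20.78  -6.38  -4.16   0.11  -3.33  -3.65    nan] [  nan   nan -2.69 -2.72 -3.1  -2.51   nan   nan]
s7 top [   nan    nan    nan  -1.25  -1.06  -0.85  -0.67  -0.64 -10.75] [  nan   nan -4.24  0.23  0.18  0.33  1.19   nan]
s7 bot [ 2.49   nan   nan -3.53 -3.4  -3.22 -3.07 -3.06   nan] [  nan   nan   nan -2.32 -2.39 -2.27 -1.27   nan]
s8 top [  nan   nan   nan -0.38 -1.21 -0.92 -0.89 -1.21 -2.75] [  nan   nan -4.19  0.02  0.12  0.24  1.67   nan]
s8 bot [ 2.44   nan   nan -2.64  3.87 -3.22 -3.28 -3.37   nan] [  nan   nan   nan -2.53 -2.44 -2.35 -1.49   nan]
s5 top [   nan    nan    nan  -0.83  -1.05  -0.84  -0.6
[... 1531 characters left out ...]
 179, 177, 179, 180]
181 [238, 238, 238, 239, 219, 149, 157, 188, 160, 167, 167, 165] [166, 167, 164, 153, 192, 231, 226, 189, 174, 177, 180, 181]
182 [229, 237, 236, 238, 238, 213, 168, 157, 164, 170, 169, 167] [166, 159, 152, 164, 226, 242, 239, 224, 189, 177, 180, 184]
183 [209, 229, 236, 236, 238, 240, 221, 157, 162, 163, 166, 167] [163, 164, 162, 183, 232, 240, 238, 239, 224, 191, 178, 185]
184 [178, 210, 231, 236, 236, 239, 236, 160, 163, 164, 166, 166] [164, 168, 172, 196, 223, 239, 236, 238, 238, 223, 188, 181]
185 [159, 179, 214, 231, 236, 237, 233, 161, 165, 168, 167, 166] [166, 165, 167, 180, 213, 240, 237, 238, 240, 241, 222, 188]
fingertip proj [[283.56 207.9 ]
 [282.53 204.59]]
```

Calibrating on the face edge confirms the holder hasn't slipped (the residuals match). The collar really is about 1.7 mm above the face. I'll keep moderate pressure and dither sideways and in yaw to break any wedging.

Emit:
arm_command:
  moves:
    - {"hand": -1,"translation": [-0.0015,0,0],"turn": [0,0,0]}
    - {"hand": -1,"translation": [-0.001,-0.001,0],"turn": [0,0,0.03]}
    - {"hand": -1,"translation": [0,-0.001,0],"turn": [0,0,0]}
    - {"hand": -1,"translation": [0.0015,0,0],"turn": [0,0,-0.03]}
    - {"hand": -1,"translation": [0.0005,0.001,0],"turn": [0,0,0]}
    - {"hand": -1,"translation": [0,0,0],"turn": [0,0,0]}

```text
time_s: 32.85
tcp_pos: [538.1, 335.1, 107.5]
orientation: [-0.001, 0.12, 0.993, -0.016]
contact_force: [-5.1, 0.6, 20.1]
finger_gap: 27.5
grasp_force: 61.3
```

```bash
python3 st.py
```

```text
t 32.85 [538.0541 335.075  107.4777] yaw of tool y vs world y -0.23969616992618312 tilt [-0.0057 -0.0311] F [-5.0546  0.5622 20.0866] M [ 0.0536  0.9588 -0.0102] gap 27.50540811368381 gf 61.25764489173889 q [ 0.3963  0.5185  1.4607 -0.0286  1.1798 -0.9237]
```

It's still at the same height. I'll press harder in steps, well under the 120 N limit, to tell a friction wedge from a solid stop.

Emit:
arm_command:
  moves:
    - {"hand": -1,"translation": [-0.0005,0,-0.0015],"turn": [0,0,0]}
    - {"hand": -1,"translation": [0,0,-0.0015],"turn": [0,0,0]}
    - {"hand": -1,"translation": [0,0,0],"turn": [0,0,0]}
    - {"hand": -1,"translation": [0,0,0],"turn": [0,0,0]}

```text
time_s: 33.35
tcp_pos: [538.6, 335.3, 107.1]
orientation: [0.001, 0.119, 0.993, -0.015]
contact_force: [-7.2, -1.4, 33.1]
finger_gap: 27.6
grasp_force: 58.3
```

```bash
python3 st.py
```

```text
t 33.35 [538.6421 335.2852 107.1043] yaw of tool y vs world y -0.23960101514812882 tilt [-0.0022 -0.0301] F [-7.1919 -1.4141 33.0592] M [-0.2971  1.4313  0.0625] gap 27.613677162390264 gf 58.30993115901947 q [ 0.3965  0.5178  1.4627 -0.0292  1.1749 -0.9233]
```

Pressing harder only compresses the pads (about 35 N/mm). As a clean check I'll lift to where the holder just rests on the free ejector, level the tool, and briefly open and re-grip. That way the holder stands by itself in the socket and any lean in the grip goes away, and then I'll press again.

Emit:
arm_command:
  moves:
    - {"hand": -1,"translation": [0,0,0.006],"turn": [0.01,-0.002,0]}
    - {"hand": -1,"translation": [0,-0.0005,0.006],"turn": [0.01,-0.002,0]}
    - {"hand": -1,"translation": [0,-0.0005,0.005],"turn": [0.01,-0.002,0]}
    - {"hand": -1,"translation": [0,0,0],"turn": [0,0,0]}
    - {"hand": -1,"translation": [0,0,0],"turn": [0,0,0]}

```text
time_s: 33.98
tcp_pos: [537.3, 334.0, 117.8]
orientation: [-0.001, 0.12, 0.993, -0.001]
contact_force: [1.6, 4.2, 2.2]
finger_gap: 27.0
grasp_force: 60.2
```

```bash
python3 st.py
```

```text
t 33.975 [537.2604 334.0446 117.8315] yaw of tool y vs world y -0.24029784443454322 tilt [-0.0023 -0.001 ] F [1.6121 4.1793 2.1733] M [ 0.9758 -0.4409 -0.1165] gap 26.964629121681064 gf 60.19659161567688 q [ 0.3803  0.4954  1.4714 -0.0001  1.1774 -0.9502]
```

Emit:
arm_command:
  moves:
    - {"hand": -1,"translation": [0.0004,0.001,0],"turn": [0,0,0]}
    - {"hand": -1,"translation": [0,0,0],"turn": [0,0,0]}
    - {"hand": -0.1,"translation": [0,0,0],"turn": [0,0,0]}
    - {"hand": -0.1,"translation": [0,0,0],"turn": [0,0,0]}
    - {"hand": -0.1,"translation": [0,0,0],"turn": [0,0,0]}

```text
time_s: 34.6
tcp_pos: [536.7, 333.9, 117.7]
orientation: [-0.002, 0.12, 0.993, -0.002]
contact_force: [-1.1, -0.7, -0.2]
finger_gap: 38.3
grasp_force: 0.0
```

```bash
python3 st.py; python3 - <<'E'
from h import *
cv2.imwrite('pics/s9.png',optics.camera('side'))
E
```

```text
t 34.6 [536.7254 333.8522 117.6711] yaw of tool y vs world y -0.23978537040721504 tilt [-0.0043 -0.0038] F [-1.0804 -0.6642 -0.1829] M [0.0247 0.0108 0.0515] gap 38.325500063158586 gf 0.0 q [ 0.3813  0.4965  1.4701 -0.0021  1.1804 -0.9489]
```

Emit:
arm_command:
  moves:
    - {"hand": -1,"translation": [0,0,0],"turn": [0,0,0]}
    - {"hand": -1,"translation": [0,0,0],"turn": [0,0,0]}
    - {"hand": -1,"translation": [0,0,0],"turn": [0,0,0]}
    - {"hand": -1,"translation": [0,0,0],"turn": [0,0,0]}

```text
time_s: 35.15
tcp_pos: [537.0, 334.1, 118.1]
orientation: [-0.001, 0.12, 0.993, -0.002]
contact_force: [-0.9, 0.0, 1.6]
finger_gap: 27.5
grasp_force: 59.9
```

```bash
python3 st.py
```

```text
t 35.15 [537.0263 334.1304 118.1157] yaw of tool y vs world y -0.23980452952654757 tilt [-0.0034 -0.0032] F [-0.8564  0.0408  1.6033] M [-0.1388  0.2096 -0.0358] gap 27.47944416169479 gf 59.9042147397995 q [ 0.3815  0.4961  1.4695 -0.0019  1.1804 -0.9488]
```

Re-gripped with no side load, with the holder resting on the free ejector at TCP 118.1. Home should therefore be about 106.1. Descend.

Emit:
arm_command:
  moves:
    - {"hand": -1,"translation": [0,0,-0.003],"turn": [0,0,0]}
    - {"hand": -1,"translation": [0,0,-0.003],"turn": [0,0,0]}
    - {"hand": -1,"translation": [0,0,-0.002],"turn": [0,0,0]}
    - {"hand": -1,"translation": [0,0,-0.0015],"turn": [0,0,0]}
    - {"hand": -1,"translation": [0,0,0],"turn": [0,0,0]}
    - {"hand": -1,"translation": [0,0,0],"turn": [0,0,0]}

```text
time_s: 35.9
tcp_pos: [536.8, 334.5, 109.6]
orientation: [-0.001, 0.12, 0.993, -0.002]
contact_force: [-3.7, -0.9, 8.3]
finger_gap: 27.3
grasp_force: 61.3
```

```bash
python3 st.py
```

```text
t 35.9 [536.8227 334.4644 109.5567] yaw of tool y vs world y -0.23968371162265803 tilt [-0.0031 -0.0027] F [-3.6551 -0.9136  8.3376] M [-0.3064  0.7134 -0.1141] gap 27.27657755097577 gf 61.30608558654785 q [ 0.3819  0.5041  1.4792 -0.0015  1.1622 -0.9487]
```

Emit:
arm_command:
  moves:
    - {"hand": -1,"translation": [0,0,-0.0015],"turn": [0,0,0]}
    - {"hand": -1,"translation": [0,0,-0.0015],"turn": [0,0,0]}
    - {"hand": -1,"translation": [0,0,-0.0015],"turn": [0,0,0]}
    - {"hand": -1,"translation": [0,0,0],"turn": [0,0,0]}
    - {"hand": -1,"translation": [0,0,0],"turn": [0,0,0]}

```text
time_s: 36.52
tcp_pos: [536.9, 334.7, 108.0]
orientation: [-0.001, 0.119, 0.993, -0.001]
contact_force: [-9.1, -2.9, 23.8]
finger_gap: 27.5
grasp_force: 63.3
```

```bash
python3 st.py
```

```text
t 36.525 [536.9416 334.659  107.9737] yaw of tool y vs world y -0.23933490366518223 tilt [-0.0013 -0.0021] F [-9.0852 -2.909  23.8226] M [-0.7735  1.6614 -0.1386] gap 27.47734559277993 gf 63.264527320861816 q [ 0.3822  0.5049  1.4821 -0.0016  1.1566 -0.9486]
```

The side load at the stop is always −x (−9 N here), as if something on the +x side meets an edge. I'll lift 2.5 mm, follow that push, and press again.

Emit:
arm_command:
  moves:
    - {"hand": -1,"translation": [0,0,0.004],"turn": [0,0,0]}
    - {"hand": -1,"translation": [-0.0012,-0.0003,0.003],"turn": [0,0,0]}
    - {"hand": -1,"translation": [-0.0012,-0.0003,0],"turn": [0,0,0]}
    - {"hand": -1,"translation": [0,0,0],"turn": [0,0,0]}
    - {"hand": -1,"translation": [0,0,0],"turn": [0,0,0]}

```text
time_s: 37.15
tcp_pos: [536.0, 334.1, 111.5]
orientation: [-0.0, 0.12, 0.993, -0.001]
contact_force: [3.9, 1.1, 4.7]
finger_gap: 27.6
grasp_force: 60.2
```

```bash
python3 st.py
```

```text
t 37.15 [535.9948 334.0824 111.4571] yaw of tool y vs world y -0.2399916790113349 tilt [-0.0006 -0.0019] F [3.9307 1.1079 4.675 ] M [ 0.4541 -0.7679  0.0124] gap 27.57417447085592 gf 60.18199861049652 q [ 0.3819  0.4993  1.4821 -0.0017  1.1614 -0.9482]
```

Emit:
arm_command:
  moves:
    - {"hand": -1,"translation": [0,0,-0.002],"turn": [0,0,0]}
    - {"hand": -1,"translation": [0,0,-0.0015],"turn": [0,0,0]}
    - {"hand": -1,"translation": [0,0,-0.0015],"turn": [0,0,0]}
    - {"hand": -1,"translation": [0,0,0],"turn": [0,0,0]}
    - {"hand": -1,"translation": [0,0,0],"turn": [0,0,0]}

```text
time_s: 37.78
tcp_pos: [535.9, 334.1, 108.1]
orientation: [0.0, 0.12, 0.993, -0.001]
contact_force: [1.4, 1.9, 14.5]
finger_gap: 27.5
grasp_force: 61.6
```

```bash
python3 st.py
```

```text
t 37.775 [535.9257 334.0572 108.058 ] yaw of tool y vs world y -0.23979178607386778 tilt [ 0.0002 -0.0019] F [ 1.3533  1.8594 14.5317] M [ 0.1733 -0.4345  0.0113] gap 27.51149242855666 gf 61.56281590461731 q [ 0.3821  0.5021  1.4866 -0.002   1.1534 -0.9482]
```

It stops at the same depth however I tilt, shift or turn it, and 10–24 N changes that by only about 0.1 mm. So this is the solid end stop. I'll add a little pressing force, check that it holds steady, and hand in.

Emit:
arm_command:
  moves:
    - {"hand": -1,"translation": [0.0003,0.0003,-0.0015],"turn": [0,0,0]}
    - {"hand": -1,"translation": [0,0,-0.0005],"turn": [0,0,0]}
    - {"hand": -1,"translation": [0,0,0],"turn": [0,0,0]}
    - {"hand": -1,"translation": [0,0,0],"turn": [0,0,0]}

```text
time_s: 38.28
tcp_pos: [536.2, 334.2, 107.8]
orientation: [0.001, 0.12, 0.993, -0.001]
contact_force: [-2.9, -1.4, 24.1]
finger_gap: 27.4
grasp_force: 63.0
```

```bash
python3 st.py; python3 - <<'E'
from h import *
optics.camera('side');optics.camera('top')
for n in('side','top'):
    for q,z in(('pin',47),('seat',90),('socket',90)):
        for d in spotter.spot_point(q,n)[:1]: print(n,q,np.round(d['xy'],1),round(d['conf'],2),np.round(at_z(n,d['xy'],z),1))
E
```

```text
t 38.275 [536.1782 334.1869 107.8196] yaw of tool y vs world y -0.23961038401254317 tilt [ 0.0009 -0.002 ] F [-2.8779 -1.3882 24.0691] M [-0.2767  0.2219 -0.0483] gap 27.41714567898313 gf 62.97245264053345 q [ 0.3823  0.5025  1.4866 -0.0024  1.1524 -0.9479]
side pin [242.2 227.3] 0.54 [457.3 344.4  47. ]
side seat [281.3 210.5] 0.89 [535.7 325.1  90. ]
side socket [283.1 209.9] 0.85 [539.5 326.2  90. ]
top seat [407.5 285.1] 0.32 [515.9  43.7  90. ]
```

```bash
python3 -c "
from workcell import ticket
print(ticket.hand_in())"
```

```text
the job is handed in; nothing more can be done
None
```

I handed the job in with the pin parked upright in the notch and the holder meshed, still gripped and pressed at about 24 N against a hard stop, but I'm not sure it is fully home: TCP height, ejector travel and the picture put the collar about 1.5–2 mm above the spindle face, and nothing I tried moved it deeper.

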